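# Hang the rinsed bottle on the folding drying peg

### The arm

A 7-joint arm with a two-finger parallel gripper is mounted at the origin on a cart in front of the work surface, level with it; the furniture and walls round the work are solid. World frame = base frame: x ahead of the robot, y to its left, z up, the work surface at z = 0. Lengths are in m, angles in rad, forces in N, time in s.
With the tool pointing down it reaches from about 0.425 to 0.925 m from the base axis. Payload 6.8 kg.
Tool frame: the origin (TCP) lies on the centre line of the jaws, within the pads' length; the fingertips stand 19 mm ahead of it and the grasp point (between the pads) is the TCP; z points along the fingers, y is the line along which they close (so a half turn about z gives the same grasp; the last joint's range is limited). The gripper opens to 85 mm and grips with 20 to 120 N. Pads are 22 mm wide; open, the fingers measure 114 mm over their backs; the gripper's body (76 mm by 85 mm) begins 54 mm behind the grasp point. The pads swing forward as they close: fully open they stand 13 mm farther back than shut.
Start: joints at [1.078, 0.477, 0.022, 1.555, -0.011, 1.109, -0.083], TCP at [0.253, -0.626, 0.25] pointing down, gripper open.
Joint ranges: [-2.96, 2.96], [-0.34, 2.1], [-1.41, 1.46], [0.24, 2.44], [-1.37, 4.51], [0.17, 1.92], [-2.96, 2.96]. Speed limits (rad/s): [2.39, 2.39, 3.14, 3.14, 3.14, 3.14, 3.14].

### API

Orientations are given as a rotation vector (axis times angle).
In Python, from bench import r gives the robot as it stands. The module is installed in compiled form; this text tells all that it offers.
- The arm moves only by the tool arm_command, never from a script. Its argument "rows" is a list of rows, each an object of numbers: "fingers": the opening, from -1 (shut) to 1 (fully open); "x", "y", "z": the shift along the tool's x, y, z in m; "ax", "ay", "az": the turn, a rotation vector about the tool's x, y, z in degrees. In form: [{"fingers": .., "x": .., "y": .., "z": .., "ax": .., "ay": .., "az": ..}, ...]. A call has 1 to 10 rows; each row shifts and turns the commanded pose from where the row before left it, along the tool's axes as they then stand; what a row does not reach is not made up. A row lasts 1/12 s, in which the tool goes at most 41.7 mm and 7.16 degrees, less where a joint would pass 70% of its speed; a pose out of reach is approached as far as the arm can. A call is refused whole if a number of a shift passes 0.0417 or a number of a turn 7.16, either way. A call with a gripper value outside its range is refused whole. The fingers move at their own pace and stop on an object; "grip_force" is the grip in N (left out, the last holds). Time passes only in rows, so rows that do not move let the fingers close. It gives the time, the measured TCP pose, the force, the opening and the grip force at its end, in the units of the state.
- r.get_obs(): the state, without advancing time (a new reading comes with each control period).
- r.grab_frame(name): name is "scene" or "top" or "wrist"; returns a dict with "frame" (480x640x3 uint8, red, green, blue), "depth" (480x640 float32, m along the optical axis (not along the pixel's ray), 0 where there is no reading), "K" (3x3 intrinsics, pixels), "world_from_camera" (4x4, takes a point from camera to world coordinates). Camera axes: x right, y down, z forward; pixel columns grow to the right and rows downward; lengths in m; the calibration is good to about 2 mm. A picture is of the moment at which its call begins.
- r.hand_in(): hands the job in; it is judged then, once.
The state is a dict: "clock": time; "joints": joint angles; "qvel": joint speeds; "tau": joint torques, N m; "tcp_pos": TCP position; "orientation": TCP orientation; "contact_force": force on the tool from outside, world axes, zero at the start; "moment": the same for the moment, N m; "grip_width": finger opening in m; "gripper_force": force on a finger pad.
Only numpy, scipy, OpenCV 4.12 (cv2) and the standard library are available. Lean on these libraries where they do the work, as an engineer would, in place of code of your own. Each camera call takes 0.05 s, during which the arm holds its last target. There are 200 camera calls.

### The job

Fold the white peg of the drying stand fully upright, then take the rinsed green glass bottle from its wooden rest, turn it upside down and lower it gently over the peg, until its mouth sits on the collar at the foot of the peg. Let go and leave it standing there; do not drop the bottle on the table, and leave the other things on the bench where they are.

Things in the scene. Friction and masses are not known exactly. Their poses are not given: they have to be found in the camera images.
- bottle: Open green glass bottle, 125 mm long, about 110 g. Origin: centre of its base; +z runs along it to the mouth. Round body 42 mm across up to 70 mm from the base, shoulder to 90 mm, neck 25 mm across with a 29 mm lip; bore 19 mm. It starts lying level on the rest, mouth roughly to the left (+y). Grip its sides about 35 mm from the base, the fingers leaning some 45 degrees toward the mouth.
- bottle_mouth (a point): Centre of the bottle's mouth, on its axis, 125 mm from the base.
- rest: Fixed wooden rest with two cork-lined V supports; board 112 x 52 x 10 mm. Origin on the table, under the lying bottle's axis, 62 mm from the bottle's base; +x along the bottle to its mouth. The bottle's axis lies 50 mm above the table; the supports touch it from below, 3 to 13 and 61 to 71 mm from its base.
- stand: Fixed drying stand: dark steel drip tray 85 x 84 mm (from 38 mm in front of its origin to 47 mm behind it), 14 mm high, with two steel cheeks 38 mm high that carry the peg's hinge. Origin on the table under the hinge; the peg folds down toward its -x, roughly toward the robot.
- peg (a joint): Hinge of the white peg, rad: 0 = folded down level, 1.571 = upright against its stop (vertical). It stays where it is left; about 2 N at the tip turns it. The peg is a round rod 11 mm thick, 80 mm long above its collar, with a tapered tip; pinch it beyond 60 mm from the hinge, clear of the tray.
- peg_hinge (a point): Point on the hinge axis, on the peg's centre line, 32 mm above the table. It does not move.
- peg_collar (a point): Centre of the upper face of the 33 mm wide collar at the peg's foot, 9 mm from the hinge along the peg; moves with the peg. 41 mm above the table when upright. The bottle's mouth comes to rest here.
- peg_tip (a point): Centre of the tip of the peg, 89 mm from the hinge; 121 mm above the table when upright.
- blue_bottle: Bystander: corked blue glass bottle, 48 mm across, 111 mm tall, standing loose behind the work. Origin at the centre of its base.
- tape_1: Bystander: roll of tan tape, 104 mm across, 25 mm high, lying loose at the left. Behind it at the back left stands a lamp post, a wall stands farther left, and the lamp shade hangs over the back right of the table, 0.42 m above it: keep the arm clear of these.
- candle: Bystander: small round grey candle tin, 38 mm across, 15 mm high, loose behind the work.

How it is judged:
On the way, in this order (a step that is already met when the one before it is completed fails the run):
1. the peg is folded upright (within 7 degrees) (value of joint peg above 1.45 rad), for 0.2 s.
2. the bottle is upside down (within 12 degrees) with its mouth over the upright peg, at least 15 mm below the tip (value of joint peg above 1.45 rad and angle between bottle's own z axis and vertical above 2.93 rad and horizontal distance between bottle_mouth and peg_tip below 0.012 m and x of bottle_mouth in the frame of peg_tip above 0.015 m), for 0.1 s.
At the end, for the whole second after the job is handed in: The peg is upright (joint above 1.45 rad); the bottle stands still on it upside down, within 10 degrees of vertical, the centre of its mouth within 9 mm of the centre of the collar's upper face (value of joint peg above 1.45 rad and angle between bottle's own z axis and vertical above 2.97 rad and distance between bottle_mouth and peg_collar below 0.009 m and linear speed of bottle below 0.03 m/s and angular speed of bottle below 0.2 rad/s); the robot touches nothing.
It fails at once if the bottle falls to the table (the centre of its mouth or of its base comes below 28 mm) (height (world z) of any of bottle_mouth, bottle below 0.028 m).
It fails at once if the bottle is knocked or pressed hard on the stand (over 35 N) (contact force between bottle and stand above 35 N).
It fails at once if a bystander is moved by more than 40 mm (distance of any of blue_bottle, tape_1, candle from where it was at the start of the episode above 0.04 m).
It also fails if it takes over 58 s, if anything falls off the work surface, if the arm or the gripper's body presses on something with over 40 N, if the wrist force passes 120 N, or if a joint passes its speed limit or range.

## Working session

There is one attempt and no reset: what is moved stays moved. The work goes in short steps, Python scripts to look and compute and a tool call to move; the robot and the scene stay as the last step left them, time stands still between calls to the robot, and variables do not carry over. Pictures are saved under pics/ and viewed, at most 10 in all, crops included, and the job is handed in when it is done.

Besides the shell and the picture viewer there is one more tool, called after "Call:" as name([rows], argument=value, ...), one row to a line, values as JSON. arm_command: Moves the arm, as the interface text tells. Its arguments: {"type":"object","properties":{"rows":{"type":"array"},"grip_force":{"type":"number"}},"required":["rows"]}

```bash
mkdir -p pics
python3 - <<'E'
from bench import r
import cv2,numpy as np
for n in("scene","top"):
    f=r.grab_frame(n); cv2.imwrite(f"pics/{n}0.png",f["frame"][:,:,::-1]); np.savez(f"{n}0.npz",**f)
    print(n,f["K"],f["world_from_camera"].round(3))
o=r.get_obs();print(o)
E
```

```text
scene [[457.1525974    0.         317.27428711]
 [  0.         457.1525974  248.05633687]
 [  0.           0.           1.        ]] [[ 0.707 -0.282  0.648  0.035]
 [-0.707 -0.285  0.647 -0.384]
 [ 0.002 -0.916 -0.401  0.427]
 [ 0.     0.     0.     1.   ]]
top [[533.571783     0.         317.91734578]
 [  0.         533.571783   241.30998289]
 [  0.           0.           1.        ]] [[ 0.002 -0.998  0.055  0.555]
 [-0.999 -0.004 -0.037  0.173]
 [ 0.037 -0.055 -0.998  0.921]
 [ 0.     0.     0.     1.   ]]
{'clock': 0.1, 'joints': array([ 1.07788439,  0.47773039,  0.02235065,  1.55635168, -0.01153024,
        1.10928147, -0.08310164]), 'qvel': array([ 1.08598212e-03, -6.07202021e-04, -1.43788088e-05, -4.14276764e-03,
        5.14939247e-05, -2.96743333e-04,  7.35644130e-04]), 'tau': array([ 4.50463340e-03, -5.97765148e+01,  1.61390796e+00, -2.81956851e+01,
        1.28413725e-02,  5.02125462e-03,  3.89918523e-05]), 'tcp_pos': array([ 0.25319284, -0.6251762 ,  0.24941475]), 'orientation': array([-3.08205932e+00, -6.00430839e-01,  6.40977633e-04]), 'contact_force': array([ 0.08749825, -0.58690209, -0.58329012]), 'moment': array([-0.0199543 , -0.01380459,  0.02171607]), 'gripper_force': 0.0, 'grip_width': 0.08527355284973312}
```

View pics/scene0.png

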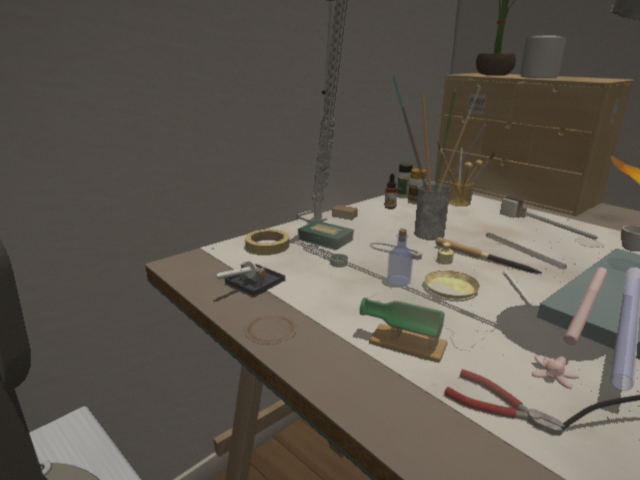

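View pics/top0.png

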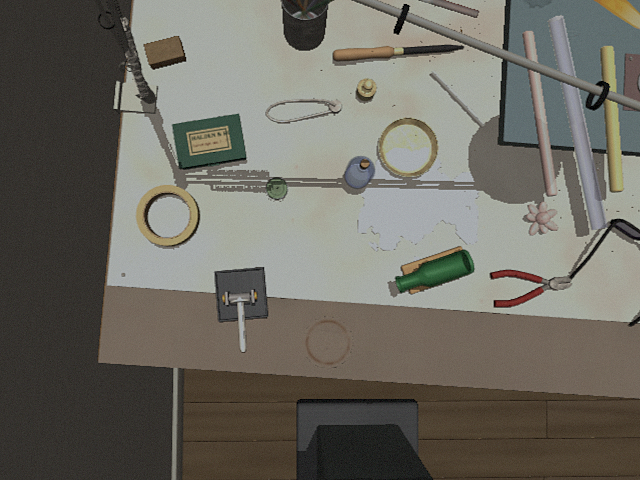

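The scene picture shows the stand at about (255,278) and the bottle at (405,318). In the top picture, the stand is at about (241,293) with its peg tip at (243,350), and the bottle runs from (393,288) to (472,260). I'll enlarge both areas.

Run:
```python
import cv2,numpy as np
f=np.load("top0.npz")["frame"][:,:,::-1]
a=cv2.resize(f[255:360,205:285],None,fx=5,fy=5,interpolation=cv2.INTER_CUBIC)
b=cv2.resize(f[240:300,380:485],None,fx=5,fy=5,interpolation=cv2.INTER_CUBIC)
b=cv2.resize(f[240:300,380:485],(420,240),interpolation=cv2.INTER_CUBIC)
h=np.zeros((525,400+400,3),np.uint8); h[:,:400]=a; h[:229,400:]=cv2.resize(b,(400,229))
cv2.imwrite("pics/crop1.png",h)
```

```text
(no output)
```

View pics/crop1.png

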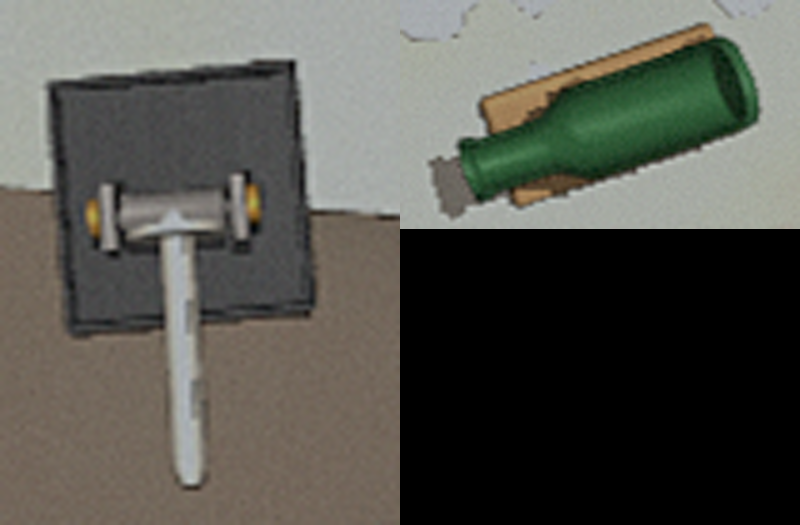

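The crop shows the hinge ends at crop (95,216) and (255,203), and the peg tip at (190,487). The bottle's mouth is near (470,170) and its base near (737,82).

```bash
cat > h.py <<'E'
import numpy as np
from scipy.spatial.transform import Rotation as R
def ray(f,u,v,z):
    K,T=f["K"],f["world_from_camera"]; d=T[:3,:3]@np.linalg.solve(K,[u,v,1]); return T[:3,3]+d*(z-T[2,3])/d[2]
def proj(f,p):
    T=np.linalg.inv(f["world_from_camera"]); c=f["K"]@(T[:3,:3]@p+T[:3,3]); return c[:2]/c[2]
E
python3 - <<'E'
from h import *
f=np.load("top0.npz"); g=np.load("scene0.npz")
c=lambda x,y:(205+x/5,255+y/5); b=lambda x,y:(380+(x-400)/3.81,240+y/3.81)
P={}
for n,p,z in [("h1",c(95,216),.032),("h2",c(255,203),.032),("tip",c(190,485),.032),("trayBL",c(51,83),.014),("trayBR",c(294,64),.014),("trayFR",c(312,308),.014),("trayFL",c(71,332),.014),("mouth",b(470,170),.05),("base",b(737,82),.05),("lip1",b(460,140),.05),("lip2",b(480,200),.05),
 ("rest1",b(484,100),.01),("rest2",b(711,25),.01),("rest3",b(518,204),.01)]:
    P[n]=ray(f,*p,z); print(n,P[n].round(4), proj(g,P[n]).round(0))
h=(P["h1"]+P["h2"])/2; print(h,np.linalg.norm(P["tip"]-h),np.linalg.norm(P["mouth"]-P["base"]))
for n in("tip",):
  d=h-P[n];print(np.degrees(np.arctan2(d[1],d[0])))
d=P["mouth"]-P["base"];print(np.degrees(np.arctan2(d[1],d[0])))
d=P["rest1"]-P["rest2"];print(np.degrees(np.arctan2(d[1],d[0])),np.linalg.norm(d))
# top-surface check by depth
D=f["depth"]
for u,v in [(440,270),(455,265),(242,335),(241,345),(398,285),(405,281)]:
    z=D[v,u];q=f["world_from_camera"]@np.r_[np.linalg.solve(f["K"],[u,v,1])*z,1];print(u,v,q[:3].round(4))
# tape,candle,bluebottle
for u,v in[(168,216),(277,187),(357,176)]:print(ray(f,u,v,.02).round(3))
E
```

```text
h1 [0.5096 0.2949 0.032 ] [244. 265.]
h2 [0.5139 0.2424 0.032 ] [262. 273.]
tip [0.4216 0.2629 0.032 ] [215. 286.]
trayBL [0.5533 0.3127 0.014 ] [256. 264.]
trayBR [0.5599 0.2311 0.014 ] [285. 276.]
trayFR [0.4778 0.2244 0.014 ] [254. 291.]
trayFL [0.4699 0.305  0.014 ] [225. 278.]
mouth [0.5327 0.0089 0.05  ] [363. 306.]
base [ 0.5709 -0.1077  0.05  ] [440. 326.]
lip1 [0.5456 0.0131 0.05  ] [366. 302.]
lip2 [0.5199 0.0046 0.05  ] [360. 310.]
rest1 [ 0.5632 -0.0052  0.01  ] [381. 324.]
rest2 [ 0.5974 -0.109   0.01  ] [447. 341.]
rest3 [ 0.5165 -0.0203  0.01  ] [370. 339.]
[0.51174371 0.26867555 0.032     ] 0.09028153814618028 0.12263325506701135
3.6753901751002434
108.11227166353683
108.24473181218616 0.10929549193049767
440 270 [ 0.5567 -0.0549  0.0699]
455 265 [ 0.5648 -0.0788  0.0716]
242 335 [0.4514 0.263  0.0491]
241 345 [0.436  0.264  0.0533]
398 285 [0.5318 0.0074 0.0391]
405 281 [5.389e-01 1.000e-04 6.120e-02]
[0.646 0.392 0.02 ]
[0.697 0.209 0.02 ]
[0.717 0.073 0.02 ]
```

```bash
cat >> h.py <<'E'
from scipy.spatial.transform import Slerp
S=np.array([.9965,.0837,0]);H=np.array([.5113,.2684,.032]);Z=np.array([0,0,1.])
def frame(z,y):
    z=z/np.linalg.norm(z); y=y-z*(y@z); y/=np.linalg.norm(y); return R.from_matrix(np.c_[np.cross(y,z),y,z])
def pegpose(th,r,al):  # radians; al = lean of tool z from down toward S
    return H+r*(-np.cos(th)*S+np.sin(th)*Z), frame(-Z*np.cos(al)+S*np.sin(al),np.cross(Z,S))
def plan(o,wps,fing,axis_turn=None):
    """wps: list of (pos,R,n). Prints rows for each call, rounded."""
    p,q=o["tcp_pos"].copy(),R.from_rotvec(o["orientation"]); rows=[]
    for tp,tq,n in wps:
        for k in range(n,0,-1):
            d=q.inv().apply(tp-p)/k; w=np.degrees((q.inv()*tq).as_rotvec())/k
            d=d.round(4); w=w.round(2)
            m=max(abs(d).max()/.0417,abs(w).max()/7.16)
            if m>1: d=(d/m*.99).round(4); w=(w/m*.99).round(2); 
            p=p+q.apply(d); q=q*R.from_rotvec(np.radians(w))
            rows.append({"fingers":fing,**{a:float(v) for a,v in zip(("x","y","z","ax","ay","az"),[*d,*w]) if v}})
        print("#end err",(tp-p).round(4),np.degrees((q.inv()*tq).as_rotvec()).round(1))
    import json
    for i in range(0,len(rows),10): print(json.dumps(rows[i:i+10]))
E
python3 - <<'E'
from h import *; from bench import r
o=r.get_obs()
p3,q=pegpose(.2,.072,0); 
def yaw(a): # tool x azimuth a deg
    a=np.radians(a); x=np.array([np.cos(a),np.sin(a),0]); return frame(-Z,np.cross(-Z,x))
plan(o,[(np.array([.56,-.34,.28]),yaw(82),10),(np.array([.54,0,.26]),yaw(142),10),(p3+[0,0,.10],q,10)],1)
E
```

```text
#end err [-0. -0. -0.] [-0.  0. -0.]
#end err [-0.  0. -0.] [-0. -0. -0.]
#end err [-0.  0. -0.] [-0. -0. -0.]
[{"fingers": 1, "x": 0.0391, "y": -0.0149, "z": -0.003, "ax": -0.01, "az": -6.0}, {"fingers": 1, "x": 0.0405, "y": -0.0107, "z": -0.003, "ax": -0.01, "az": -5.99}, {"fingers": 1, "x": 0.0414, "y": -0.0065, "z": -0.0031, "ax": -0.01, "ay": -0.01, "az": -6.0}, {"fingers": 1, "x": 0.0413, "y": -0.0021, "z": -0.0031, "ax": -0.01, "az": -5.92}, {"fingers": 1, "x": 0.0413, "y": 0.0022, "z": -0.003, "ax": -0.01, "ay": -0.01, "az": -5.92}, {"fingers": 1, "x": 0.0416, "y": 0.0066, "z": -0.0031, "ax": -0.01, "az": -6.02}, {"fingers": 1, "x": 0.0407, "y": 0.0109, "z": -0.003, "ax": -0.01, "az": -6.03}, {"fingers": 1, "x": 0.0393, "y": 0.0151, "z": -0.0031, "ay": -0.01, "az": -6.02}, {"fingers": 1, "x": 0.0375, "y": 0.0191, "z": -0.003, "ax": -0.01, "az": -6.03}, {"fingers": 1, "x": 0.0353, "y": 0.023, "z": -0.0031, "ay": -0.01, "az": -6.02}]
[{"fingers": 1, "x": 0.0334, "y": -0.0067, "z": 0.002, "az": -6.0}, {"fingers": 1, "x": 0.0339, "y": -0.0032, "z": 0.002, "az": -6.0}, {"fingers":
[... 491 characters left out ...]
z": 0.002, "az": -6.0}]
[{"fingers": 1, "x": 0.024, "y": 0.0146, "z": 0.0114, "az": -4.28}, {"fingers": 1, "x": 0.0228, "y": 0.0163, "z": 0.0114, "az": -4.28}, {"fingers": 1, "x": 0.0215, "y": 0.018, "z": 0.0114, "az": -4.28}, {"fingers": 1, "x": 0.0201, "y": 0.0196, "z": 0.0114, "az": -4.28}, {"fingers": 1, "x": 0.0186, "y": 0.021, "z": 0.0114, "az": -4.28}, {"fingers": 1, "x": 0.017, "y": 0.0223, "z": 0.0113, "az": -4.28}, {"fingers": 1, "x": 0.0153, "y": 0.0235, "z": 0.0114, "az": -4.28}, {"fingers": 1, "x": 0.0135, "y": 0.0246, "z": 0.0113, "az": -4.28}, {"fingers": 1, "x": 0.0116, "y": 0.0256, "z": 0.0114, "az": -4.28}, {"fingers": 1, "x": 0.0096, "y": 0.0263, "z": 0.0113, "az": -4.28}]
```

Call:
arm_command([
  {"fingers": 1, "x": 0.039, "y": -0.015, "z": -0.003, "az": -6},
  {"fingers": 1, "x": 0.04, "y": -0.011, "z": -0.003, "az": -6},
  {"fingers": 1, "x": 0.041, "y": -0.0065, "z": -0.003, "az": -6},
  {"fingers": 1, "x": 0.041, "y": -0.002, "z": -0.003, "az": -6},
  {"fingers": 1, "x": 0.041, "y": 0.002, "z": -0.003, "az": -6},
  {"fingers": 1, "x": 0.041, "y": 0.0065, "z": -0.003, "az": -6},
  {"fingers": 1, "x": 0.041, "y": 0.011, "z": -0.003, "az": -6},
  {"fingers": 1, "x": 0.039, "y": 0.015, "z": -0.003, "az": -6},
  {"fingers": 1, "x": 0.037, "y": 0.019, "z": -0.003, "az": -6},
  {"fingers": 1, "x": 0.035, "y": 0.023, "z": -0.003, "az": -6},
])

```text
validation failed for argument at $.ro...
```

Call:
arm_command([
  {"fingers": 1, "x": 0.033, "y": -0.0065, "z": 0.002, "az": -6},
  {"fingers": 1, "x": 0.034, "y": -0.003, "z": 0.002, "az": -6},
  {"fingers": 1, "x": 0.034, "z": 0.002, "az": -6},
  {"fingers": 1, "x": 0.034, "y": 0.004, "z": 0.002, "az": -6},
  {"fingers": 1, "x": 0.033, "y": 0.0075, "z": 0.002, "az": -6},
  {"fingers": 1, "x": 0.032, "y": 0.011, "z": 0.002, "az": -6},
  {"fingers": 1, "x": 0.031, "y": 0.014, "z": 0.002, "az": -6},
  {"fingers": 1, "x": 0.029, "y": 0.017, "z": 0.002, "az": -6},
  {"fingers": 1, "x": 0.027, "y": 0.02, "z": 0.002, "az": -6},
  {"fingers": 1, "x": 0.025, "y": 0.023, "z": 0.002, "az": -6},
])

```text
validation failed for argument at $.ro...
```

Run:
```python
from h import *; from bench import r
o=r.get_obs();print(o["clock"],o["tcp_pos"],o["joints"].round(2))
p3,q=pegpose(.2,.072,0); 
plan(o,[(p3+[0,0,.10],q,10)],1)
```

```text
0.1 [ 0.25319284 -0.6251762   0.24941475] [ 1.08  0.48  0.02  1.56 -0.01  1.11 -0.08]
#end err [ 0.1059  0.5011 -0.0584] [ -0.   -0.1 -91.9]
[{"fingers": 1, "x": 0.0221, "y": -0.0327, "z": 0.0045, "az": -7.09}, {"fingers": 1, "x": 0.026, "y": -0.0298, "z": 0.0045, "az": -7.09}, {"fingers": 1, "x": 0.0294, "y": -0.0263, "z": 0.0045, "ay": -0.01, "az": -7.09}, {"fingers": 1, "x": 0.0325, "y": -0.0225, "z": 0.0046, "ay": -0.01, "az": -7.09}, {"fingers": 1, "x": 0.035, "y": -0.0183, "z": 0.0045, "ay": -0.01, "az": -7.09}, {"fingers": 1, "x": 0.037, "y": -0.0139, "z": 0.0045, "ay": -0.01, "az": -7.09}, {"fingers": 1, "x": 0.0384, "y": -0.0092, "z": 0.0045, "az": -7.09}, {"fingers": 1, "x": 0.0393, "y": -0.0044, "z": 0.0045, "ay": -0.01, "az": -7.09}, {"fingers": 1, "x": 0.0395, "y": 0.0005, "z": 0.0045, "ay": -0.01, "az": -7.09}, {"fingers": 1, "x": 0.0392, "y": 0.0054, "z": 0.0045, "ay": -0.01, "az": -7.09}]
```

Call:
arm_command([
  {"fingers": 1, "x": 0.039, "y": -0.015, "z": -0.003, "ax": 0, "ay": 0, "az": -6},
])

```text
clock: 0.18
tcp_pos: [0.2748, -0.6023, 0.2519]
orientation: [3.052, 0.741, -0.011]
contact_force: [-2.7, -1.5, 0.5]
grip_width: 0.0854
gripper_force: 0.0
```

Call:
arm_command([
  {"fingers": 1, "x": 0.04, "y": -0.011, "z": -0.003, "ax": 0, "ay": 0, "az": -6},
  {"fingers": 1, "x": 0.041, "y": -0.0065, "z": -0.003, "ax": 0, "ay": 0, "az": -6},
  {"fingers": 1, "x": 0.041, "y": -0.002, "z": -0.003, "ax": 0, "ay": 0, "az": -6},
  {"fingers": 1, "x": 0.041, "y": 0.002, "z": -0.003, "ax": 0, "ay": 0, "az": -6},
  {"fingers": 1, "x": 0.041, "y": 0.0065, "z": -0.003, "ax": 0, "ay": 0, "az": -6},
  {"fingers": 1, "x": 0.041, "y": 0.011, "z": -0.003, "ax": 0, "ay": 0, "az": -6},
  {"fingers": 1, "x": 0.039, "y": 0.015, "z": -0.003, "ax": 0, "ay": 0, "az": -6},
  {"fingers": 1, "x": 0.037, "y": 0.019, "z": -0.003, "ax": 0, "ay": 0, "az": -6},
  {"fingers": 1, "x": 0.035, "y": 0.023, "z": -0.003, "ax": 0, "ay": 0, "az": -6},
])

```text
clock: 0.93
tcp_pos: [0.5572, -0.3412, 0.2801]
orientation: [-2.365, -2.068, 0.001]
contact_force: [2.2, -1.0, -0.7]
grip_width: 0.0856
gripper_force: 0.0
```

```bash
sed -i 's/ if v})/})/; s/float(v) for/float(v)+0 for/' h.py
python3 - <<'E'
from h import *; from bench import r
o=r.get_obs();print(o["clock"],o["tcp_pos"],o["joints"].round(2))
p3,q=pegpose(.2,.072,0); 
def yaw(a):
    a=np.radians(a); x=np.array([np.cos(a),np.sin(a),0]); return frame(-Z,np.cross(-Z,x))
plan(o,[(np.array([.54,0,.26]),yaw(142),10),(p3+[0,0,.10],q,10)],1)
E
```

```text
0.9333 [ 0.55720229 -0.34123272  0.28008987] [ 0.68  0.44 -0.31  1.56  0.14  1.17  0.21]
#end err [ 0.     -0.0001 -0.    ] [-0.  0.  0.]
#end err [ 0. -0.  0.] [0. 0. 0.]
[{"fingers": 1, "x": 0.0336, "y": -0.0063, "z": 0.002, "az": -5.97}, {"fingers": 1, "x": 0.0341, "y": -0.0027, "z": 0.002, "az": -5.97}, {"fingers": 1, "x": 0.0341, "y": 0.0008, "z": 0.002, "az": -5.97}, {"fingers": 1, "x": 0.0339, "y": 0.0044, "z": 0.002, "az": -5.97}, {"fingers": 1, "x": 0.0332, "y": 0.0079, "z": 0.002, "az": -5.96}, {"fingers": 1, "x": 0.0323, "y": 0.0113, "z": 0.002, "ay": -0.01, "az": -5.97}, {"fingers": 1, "x": 0.0309, "y": 0.0146, "z": 0.002, "ax": -0.01, "az": -5.96}, {"fingers": 1, "x": 0.0292, "y": 0.0177, "z": 0.002, "ay": -0.01, "az": -5.97}, {"fingers": 1, "x": 0.0272, "y": 0.0206, "z": 0.0021, "ax": -0.01, "az": -5.96}, {"fingers": 1, "x": 0.025, "y": 0.0234, "z": 0.002, "ay": -0.01, "az": -5.97}]
[{"fingers": 1, "x": 0.024, "y": 0.0146, "z": 0.0114, "az": -4.28}, {"fingers": 1, "x": 0.0228, "y": 0.0163, "z": 0.0114, "az": -4.28}, {"fingers": 1, "x": 0.0215, "y": 0.018, "z": 0.0114, "az": -4.28}, {"fingers": 1, "x": 0.0201, "y": 0.0195, "z": 0.0114, "az": -4.28}, {"fingers": 1, "x": 0.0186, "y": 0.021, "z": 0.0113, "az": -4.28}, {"fingers": 1, "x": 0.017, "y": 0.0223, "z": 0.0114, "az": -4.28}, {"fingers": 1, "x": 0.0153, "y": 0.0235, "z": 0.0113, "az": -4.28}, {"fingers": 1, "x": 0.0135, "y": 0.0246, "z": 0.0114, "az": -4.28}, {"fingers": 1, "x": 0.0116, "y": 0.0256, "z": 0.0113, "az": -4.28}, {"fingers": 1, "x": 0.0096, "y": 0.0264, "z": 0.0114, "ax": -0.01, "az": -4.28}]
```

Call:
arm_command([
  {"fingers": 1, "x": 0.0335, "y": -0.0065, "z": 0.002, "ax": 0, "ay": 0, "az": -6},
  {"fingers": 1, "x": 0.034, "y": -0.003, "z": 0.002, "ax": 0, "ay": 0, "az": -6},
  {"fingers": 1, "x": 0.034, "y": 0.001, "z": 0.002, "ax": 0, "ay": 0, "az": -6},
  {"fingers": 1, "x": 0.034, "y": 0.0045, "z": 0.002, "ax": 0, "ay": 0, "az": -6},
  {"fingers": 1, "x": 0.033, "y": 0.008, "z": 0.002, "ax": 0, "ay": 0, "az": -6},
  {"fingers": 1, "x": 0.032, "y": 0.011, "z": 0.002, "ax": 0, "ay": 0, "az": -6},
  {"fingers": 1, "x": 0.031, "y": 0.0145, "z": 0.002, "ax": 0, "ay": 0, "az": -6},
  {"fingers": 1, "x": 0.029, "y": 0.0175, "z": 0.002, "ax": 0, "ay": 0, "az": -6},
  {"fingers": 1, "x": 0.027, "y": 0.0205, "z": 0.002, "ax": 0, "ay": 0, "az": -6},
  {"fingers": 1, "x": 0.025, "y": 0.0235, "z": 0.002, "ax": 0, "ay": 0, "az": -6},
])

```text
clock: 1.77
tcp_pos: [0.539, -0.0013, 0.2599]
orientation: [-1.014, -2.973, 0.001]
contact_force: [1.4, 0.7, -0.6]
grip_width: 0.0854
gripper_force: 0.0
```

Call:
arm_command([
  {"fingers": 1, "x": 0.024, "y": 0.0145, "z": 0.0115, "ax": 0, "ay": 0, "az": -4.3},
  {"fingers": 1, "x": 0.023, "y": 0.0165, "z": 0.0115, "ax": 0, "ay": 0, "az": -4.3},
  {"fingers": 1, "x": 0.0215, "y": 0.018, "z": 0.0115, "ax": 0, "ay": 0, "az": -4.3},
  {"fingers": 1, "x": 0.02, "y": 0.0195, "z": 0.0115, "ax": 0, "ay": 0, "az": -4.3},
  {"fingers": 1, "x": 0.0185, "y": 0.021, "z": 0.0115, "ax": 0, "ay": 0, "az": -4.3},
  {"fingers": 1, "x": 0.017, "y": 0.0225, "z": 0.0115, "ax": 0, "ay": 0, "az": -4.3},
  {"fingers": 1, "x": 0.0155, "y": 0.0235, "z": 0.011, "ax": 0, "ay": 0, "az": -4.3},
  {"fingers": 1, "x": 0.0135, "y": 0.0245, "z": 0.011, "ax": 0, "ay": 0, "az": -4.3},
  {"fingers": 1, "x": 0.0115, "y": 0.0255, "z": 0.011, "ax": 0, "ay": 0, "az": -4.3},
  {"fingers": 1, "x": 0.0095, "y": 0.0265, "z": 0.011, "ax": 0, "ay": 0, "az": -4.3},
])

```text
clock: 2.6
tcp_pos: [0.4394, 0.2607, 0.1465]
orientation: [0.143, -3.138, 0.001]
contact_force: [-0.1, -0.3, -0.3]
grip_width: 0.0854
gripper_force: 0.0
```

```bash
sed -i 's/\[\*d,\*w\]) if v/[*d,*w])/' h.py
python3 - <<'E'
from h import *; from bench import r
import cv2
f=r.grab_frame("wrist"); cv2.imwrite("pics/w1.png",f["frame"][:,:,::-1]); np.savez("w1.npz",**f)
o=r.get_obs();print(o["clock"],o["tcp_pos"],o["joints"].round(2))
for th in(.1,.2,.3):
  for d in(.03,.06,.089): print(th,d,proj(f,pegpose(th,d,0)[0]).round(0))
p,q=pegpose(.2,.072,-np.radians(20)); 
plan(o,[(p+[0,0,.05],q,4),(p,q,5)],1)
E
```

```text
2.65 [0.43581391 0.26626467 0.14536718] [ 0.    0.47 -0.84  2.    0.45  0.87  0.6 ]
0.1 0.03 [324. 293.]
0.1 0.06 [325. 257.]
0.1 0.089 [325. 219.]
0.2 0.03 [324. 295.]
0.2 0.06 [325. 261.]
0.2 0.089 [325. 224.]
0.3 0.03 [324. 298.]
0.3 0.06 [325. 266.]
0.3 0.089 [325. 231.]
#end err [-0.  0.  0.] [ 0. -0.  0.]
#end err [-0.  0. -0.] [ 0. -0.  0.]
[{"fingers": 1, "x": -0.0012, "y": -0.0011, "z": 0.0123, "ax": 0.01, "ay": 4.96, "az": 0.28}, {"fingers": 1, "x": -0.0023, "y": -0.0011, "z": 0.0121, "ax": 0.01, "ay": 4.96, "az": 0.27}, {"fingers": 1, "x": -0.0033, "y": -0.0011, "z": 0.0118, "ax": 0.01, "ay": 4.96, "az": 0.28}, {"fingers": 1, "x": -0.0044, "y": -0.0011, "z": 0.0116, "ax": 0.0, "ay": 4.97, "az": 0.27}, {"fingers": 1, "x": -0.0034, "y": 0.0, "z": 0.0094, "ax": 0.0, "ay": 0.0, "az": 0.0}, {"fingers": 1, "x": -0.0034, "y": 0.0, "z": 0.0094, "ax": 0.0, "ay": 0.0, "az": 0.0}, {"fingers": 1, "x": -0.0034, "y": 0.0, "z": 0.0094, "ax": 0.0, "ay": 0.0, "az": 0.0}, {"fingers": 1, "x": -0.0034, "y": 0.0, "z": 0.0094, "ax": 0.0, "ay": 0.0, "az": 0.0}, {"fingers": 1, "x": -0.0035, "y": 0.0, "z": 0.0093, "ax": 0.0, "ay": 0.0, "az": 0.0}]
```

View pics/w1.png

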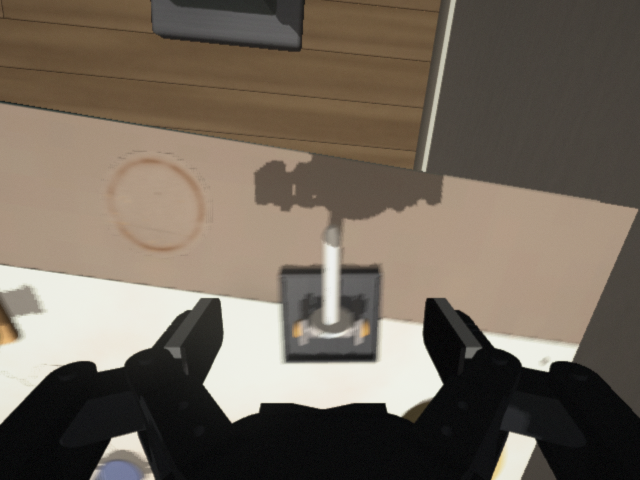

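The wrist picture shows the peg centred, with its tip at (333,232) and the hinge caps at (298,330) and (366,328). The offset matches the arm still settling when the picture was taken, so I'm going down to the peg.

Call:
arm_command([
  {"fingers": 1, "x": -0.001, "y": -0.001, "z": 0.012, "ax": 0, "ay": 5, "az": 0.3},
  {"fingers": 1, "x": -0.0025, "y": -0.001, "z": 0.012, "ax": 0, "ay": 5, "az": 0.3},
  {"fingers": 1, "x": -0.0035, "y": -0.001, "z": 0.012, "ax": 0, "ay": 5, "az": 0.3},
  {"fingers": 1, "x": -0.0045, "y": -0.001, "z": 0.0115, "ax": 0, "ay": 5, "az": 0.3},
  {"fingers": 1, "x": 0, "y": 0, "z": 0, "ax": 0, "ay": 0, "az": 0},
  {"fingers": 1, "x": 0, "y": 0, "z": 0, "ax": 0, "ay": 0, "az": 0},
])

```text
clock: 3.15
tcp_pos: [0.4457, 0.2557, 0.0969]
orientation: [0.09, -2.79, 0.022]
contact_force: [-0.2, 0.4, 0.4]
grip_width: 0.0853
gripper_force: 0.0
```

Run:
```python
from h import *; from bench import r
import cv2
f=r.grab_frame("wrist"); g=r.grab_frame("scene")
a=cv2.resize(g["frame"][220:320,180:320],(700,500),interpolation=cv2.INTER_CUBIC)
h=np.zeros((500,800,3),np.uint8);h[:,:400]=f["frame"][0:400,120:520][:400,:400][:500].repeat(1,0)if 0 else np.pad(f["frame"][0:400,120:520],((0,100),(0,0),(0,0)));h[:,400:]=cv2.resize(g["frame"][225:300,195:255],(400,500),interpolation=cv2.INTER_CUBIC)
cv2.imwrite("pics/w2.png",h[:,:,::-1])
o=r.get_obs();print(o["clock"],o["tcp_pos"],o["joints"].round(2))
for th in(.1,.2,.3):
  for d in(0,.05,.089): p=pegpose(th,d,0)[0];print(th,d,(proj(f,p)-[120,0]).round(0),((proj(g,p)-[195,225])*400/60+[400,0]).round(0))
p,q=pegpose(.2,.072,-np.radians(20)); 
plan(o,[(p,q,6)],1)
```

```text
3.25 [0.44493041 0.25674838 0.09892804] [ 0.03  0.72 -0.81  1.8   0.33  1.12  0.73]
0.1 0 [217. 414.] [785. 295.]
0.1 0.05 [215. 330.] [652. 339.]
0.1 0.089 [214. 263.] [540. 376.]
0.2 0 [217. 414.] [785. 295.]
0.2 0.05 [216. 333.] [653. 322.]
0.2 0.089 [215. 265.] [541. 345.]
0.3 0 [217. 414.] [785. 295.]
0.3 0.05 [216. 337.] [655. 305.]
0.3 0.089 [215. 270.] [544. 314.]
#end err [-0.      0.      0.0001] [-0.  0. -0.]
[{"fingers": 1, "x": -0.0024, "y": 0.001, "z": 0.0084, "ax": 0.02, "ay": 0.02, "az": -0.15}, {"fingers": 1, "x": -0.0024, "y": 0.001, "z": 0.0085, "ax": 0.02, "ay": 0.01, "az": -0.15}, {"fingers": 1, "x": -0.0025, "y": 0.001, "z": 0.0084, "ax": 0.02, "ay": 0.02, "az": -0.15}, {"fingers": 1, "x": -0.0024, "y": 0.001, "z": 0.0085, "ax": 0.02, "ay": 0.01, "az": -0.14}, {"fingers": 1, "x": -0.0025, "y": 0.0011, "z": 0.0084, "ax": 0.02, "ay": 0.02, "az": -0.15}, {"fingers": 1, "x": -0.0025, "y": 0.001, "z": 0.0085, "ax": 0.03, "ay": 0.01, "az": -0.14}]
```

View pics/w2.png

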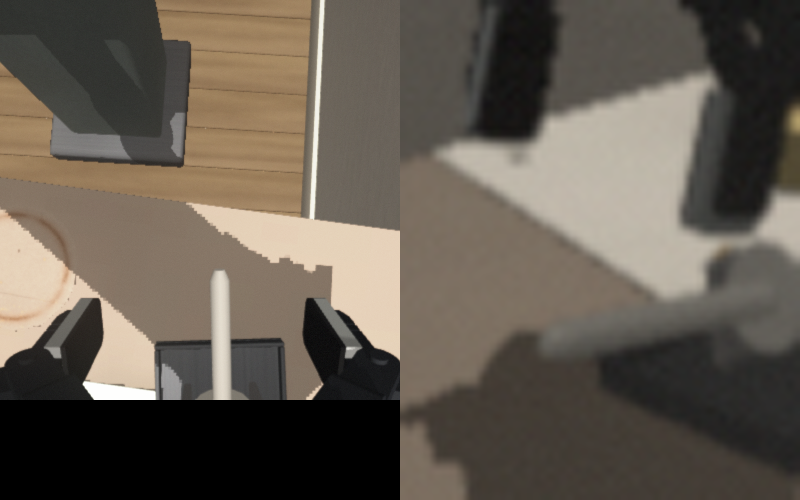

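The crop shows the peg tip at (220,272) on the wrist side and (545,345) on the scene side. That gives an angle of about 0.2 rad, within 2 mm of the model. Next I lower and pinch.

Call:
arm_command([
  {"fingers": 1, "x": -0.0025, "y": 0.001, "z": 0.0085, "ax": 0, "ay": 0, "az": -0.1},
  {"fingers": 1, "x": -0.0025, "y": 0.001, "z": 0.0085, "ax": 0, "ay": 0, "az": -0.2},
  {"fingers": 1, "x": -0.0025, "y": 0.001, "z": 0.0085, "ax": 0, "ay": 0, "az": -0.1},
  {"fingers": 1, "x": -0.0025, "y": 0.001, "z": 0.0085, "ax": 0, "ay": 0, "az": -0.2},
  {"fingers": 1, "x": -0.0025, "y": 0.001, "z": 0.0085, "ax": 0, "ay": 0, "az": -0.1},
  {"fingers": 1, "x": -0.0025, "y": 0.001, "z": 0.0085, "ax": 0, "ay": 0, "az": -0.2},
  {"fingers": 0, "x": 0, "y": 0.001, "z": 0, "ax": 0, "ay": 0, "az": 0},
  {"fingers": -0.4, "x": 0, "y": 0, "z": 0, "ax": 0, "ay": 0, "az": 0},
  {"fingers": -0.4, "x": 0, "y": 0, "z": 0, "ax": 0, "ay": 0, "az": 0},
  {"fingers": -0.4, "x": 0, "y": 0, "z": 0, "ax": 0, "ay": 0, "az": 0},
], grip_force=25)

```text
clock: 4.08
tcp_pos: [0.442, 0.2632, 0.0456]
orientation: [0.115, -2.791, 0.017]
contact_force: [-0.2, 0.6, -0.0]
grip_width: 0.0388
gripper_force: 0.0
```

Call:
arm_command([
  {"fingers": -1, "x": 0, "y": 0, "z": 0, "ax": 0, "ay": 0, "az": 0},
  {"fingers": -1, "x": 0, "y": 0, "z": 0, "ax": 0, "ay": 0, "az": 0},
  {"fingers": -1, "x": 0, "y": 0, "z": 0, "ax": 0, "ay": 0, "az": 0},
  {"fingers": -1, "x": 0, "y": 0, "z": 0, "ax": 0, "ay": 0, "az": 0},
  {"fingers": -1, "x": 0, "y": 0, "z": 0, "ax": 0, "ay": 0, "az": 0},
  {"fingers": -1, "x": 0, "y": 0, "z": 0, "ax": 0, "ay": 0, "az": 0},
])

```text
clock: 4.58
tcp_pos: [0.4419, 0.2644, 0.0458]
orientation: [0.116, -2.791, 0.015]
contact_force: [0.6, 5.8, 1.3]
grip_width: 0.0102
gripper_force: 24.8
```

Run:
```python
from h import *; from bench import r
o=r.get_obs();print({k:np.round(v,3) for k,v in o.items()})
p,q=pegpose(.2,.072,-np.radians(20)); print(p-o["tcp_pos"])
w=[]
for th,al in zip(np.linspace(.2,np.pi/2,11)[1:],np.radians(np.linspace(-20,45,11)[1:])): w.append((*pegpose(th,.072,al),2))
plan(o,w,-1)
```

```text
{'clock': np.float64(4.583), 'joints': array([-0.007,  0.797, -0.777,  1.819,  0.38 ,  1.04 ,  0.714]), 'qvel': array([-0.001,  0.   ,  0.002,  0.001,  0.001,  0.001,  0.   ]), 'tau': array([ 2.5110e+00, -5.8238e+01, -1.0853e+01, -1.4635e+01, -5.6000e-02,
        2.1570e+00, -1.0800e-01]), 'tcp_pos': array([0.442, 0.264, 0.046]), 'orientation': array([ 0.116, -2.791,  0.015]), 'contact_force': array([0.621, 5.789, 1.333]), 'moment': array([ 1.059, -0.254, -0.283]), 'gripper_force': np.float64(24.809), 'grip_width': np.float64(0.01)}
[-0.00092003 -0.00189929  0.00050712]
#end err [ 0.  0. -0.] [ 0. -0.  0.]
#end err [-0.0001  0.     -0.    ] [0. 0. 0.]
#end err [0. 0. 0.] [ 0.  0. -0.]
#end err [-0.  0. -0.] [ 0.  0. -0.]
#end err [-0.  0.  0.] [ 0.  0. -0.]
#end err [-0.  0. -0.] [ 0.  0. -0.]
#end err [-0.  0. -0.] [ 0.  0. -0.]
#end err [0. 0. 0.] [ 0.  0. -0.]
#end err [-0.  0. -0.] [ 0.  0. -0.]
#end err [0. 0. 0.] [ 0.  0. -0.]
[{"fingers": -1, "x": 0.001, "y": -0.0009, "z": -0.005, "ax": 0.12, "ay": -3.22, "az": 0.0}, {"fingers": -1, "x": 0.0007, "y": -0.0009, "z": -0.005, "ax"
[... 943 characters left out ...]
 -1, "x": -0.0049, "y": 0.0, "z": -0.0007, "ax": 0.0, "ay": -3.25, "az": 0.0}, {"fingers": -1, "x": -0.0049, "y": 0.0, "z": -0.0005, "ax": 0.0, "ay": -3.25, "az": 0.0}, {"fingers": -1, "x": -0.0049, "y": 0.0, "z": 0.0005, "ax": 0.0, "ay": -3.25, "az": 0.0}, {"fingers": -1, "x": -0.0048, "y": 0.0, "z": 0.0008, "ax": 0.0, "ay": -3.25, "az": 0.0}, {"fingers": -1, "x": -0.0046, "y": 0.0, "z": 0.0017, "ax": 0.0, "ay": -3.25, "az": 0.0}, {"fingers": -1, "x": -0.0046, "y": 0.0, "z": 0.002, "ax": 0.0, "ay": -3.25, "az": 0.0}, {"fingers": -1, "x": -0.0041, "y": 0.0, "z": 0.0028, "ax": 0.0, "ay": -3.25, "az": 0.0}, {"fingers": -1, "x": -0.0038, "y": 0.0, "z": 0.003, "ax": 0.0, "ay": -3.25, "az": 0.0}]
```

Call:
arm_command([
  {"fingers": -1, "x": 0.001, "y": 0.0005, "z": -0.005, "ax": 0.1, "ay": -3.2, "az": 0},
  {"fingers": -1, "x": 0.0005, "y": 0.0005, "z": -0.005, "ax": 0.1, "ay": -3.2, "az": 0},
  {"fingers": -1, "x": -0.001, "y": 0, "z": -0.005, "ax": 0, "ay": -3.25, "az": 0},
  {"fingers": -1, "x": -0.001, "y": 0, "z": -0.005, "ax": 0, "ay": -3.25, "az": 0},
  {"fingers": -1, "x": -0.002, "y": 0, "z": -0.0045, "ax": 0, "ay": -3.25, "az": 0},
])

```text
clock: 5.0
tcp_pos: [0.4494, 0.2651, 0.0688]
orientation: [0.129, -3.074, 0.005]
contact_force: [1.4, 4.1, -5.8]
grip_width: 0.0098
gripper_force: 24.5
```

```bash
sed -i 's/.5113,.2684/.5113,.2705/' h.py
python3 - <<'E'
from h import *; from bench import r
o=r.get_obs();print({k:np.round(v,3) for k,v in o.items() if k!='tau'})
v=o["tcp_pos"]-H; s=v@S; print("th",np.arctan2(v[2],-s),"r",np.hypot(s,v[2]),"lat",v@np.cross(Z,S))
E
```

```text
{'clock': np.float64(5.0), 'joints': array([-0.058,  0.623, -0.741,  1.978,  0.521,  0.805,  0.557]), 'qvel': array([-0.187, -0.394,  0.155,  0.364,  0.415, -0.565, -0.457]), 'tcp_pos': array([0.449, 0.265, 0.069]), 'orientation': array([ 0.129, -3.074,  0.005]), 'contact_force': array([ 1.368,  4.113, -5.792]), 'moment': array([0.94 , 0.129, 0.039]), 'gripper_force': np.float64(24.451), 'grip_width': np.float64(0.01)}
th 0.5346277770771384 r 0.07223459075102255 lat -0.0001829782704676228
```

Call:
arm_command([
  {"fingers": -1, "x": -0.002, "y": 0, "z": -0.0045, "ax": 0, "ay": -3.25, "az": 0},
  {"fingers": -1, "x": -0.003, "y": 0, "z": -0.004, "ax": 0, "ay": -3.25, "az": 0},
  {"fingers": -1, "x": -0.0035, "y": 0, "z": -0.0035, "ax": 0, "ay": -3.25, "az": 0},
  {"fingers": -1, "x": -0.004, "y": 0, "z": -0.003, "ax": 0, "ay": -3.25, "az": 0},
  {"fingers": -1, "x": -0.004, "y": 0, "z": -0.0025, "ax": 0, "ay": -3.25, "az": 0},
  {"fingers": -1, "x": -0.0045, "y": 0, "z": -0.002, "ax": 0, "ay": -3.25, "az": 0},
])

```text
clock: 5.5
tcp_pos: [0.4677, 0.2669, 0.0897]
orientation: [-0.122, 2.866, 0.016]
contact_force: [-2.4, 2.8, -6.5]
grip_width: 0.0101
gripper_force: 24.3
```

```bash
cat > st.py <<'E'
from h import *; from bench import r
o=r.get_obs();print({k:np.round(v,3) for k,v in o.items() if k not in('tau','qvel')})
v=o["tcp_pos"]-H; s=v@S; th=np.arctan2(v[2],-s); zt=R.from_rotvec(o["orientation"]).as_matrix()[:,2]; al=np.arctan2(zt@S,-zt[2])
print("th",th,"r",np.hypot(s,v[2]),"lat",v@np.cross(Z,S),"al",np.degrees(al))
E
cat > nx.py <<'E'
from st import *; import sys
a1=float(sys.argv[1]);n=int(sys.argv[2]);t1=float(sys.argv[3])
plan(o,[(*pegpose(th+(t1-th)*k/n,.072,al+(np.radians(a1)-al)*k/n),2) for k in range(1,n+1)],-1)
E
python3 nx.py 38 4 1.58
```

```text
{'clock': np.float64(5.5), 'joints': array([-0.259,  0.454, -0.561,  2.155,  0.87 ,  0.538,  0.161]), 'tcp_pos': array([0.468, 0.267, 0.09 ]), 'orientation': array([-0.122,  2.866,  0.016]), 'contact_force': array([-2.44 ,  2.808, -6.546]), 'moment': array([0.533, 1.253, 0.199]), 'gripper_force': np.float64(24.25), 'grip_width': np.float64(0.01)}
th 0.9223805795777696 r 0.07245540618905315 lat 1.5863954416927675e-05 al 15.640903277893095
#end err [-0. -0. -0.] [-0. -0.  0.]
#end err [-0. -0. -0.] [-0.  0.  0.]
#end err [ 0. -0.  0.] [-0.  0.  0.]
#end err [ 0. -0. -0.] [-0.  0.  0.]
[{"fingers": -1, "x": -0.0057, "y": 0.0, "z": -0.0015, "ax": 0.0, "ay": -2.8, "az": 0.05}, {"fingers": -1, "x": -0.0059, "y": 0.0, "z": -0.0012, "ax": 0.0, "ay": -2.79, "az": 0.04}, {"fingers": -1, "x": -0.0059, "y": 0.0, "z": -0.0002, "ax": 0.0, "ay": -2.79, "az": 0.0}, {"fingers": -1, "x": -0.0059, "y": 0.0, "z": 0.0001, "ax": 0.0, "ay": -2.8, "az": 0.0}, {"fingers": -1, "x": -0.0057, "y": 0.0, "z": 0.0014, "ax": 0.0, "ay": -2.79, "az": 0.0}, {"fingers": -1, "x": -0.0057, "y": 0.0, "z": 0.0016, "ax": 0.0, "ay": -2.8, "az": 0.0}, {"fingers": -1, "x": -0.0052, "y": 0.0, "z": 0.0028, "ax": 0.0, "ay": -2.79, "az": 0.0}, {"fingers": -1, "x": -0.0051, "y": 0.0, "z": 0.003, "ax": 0.0, "ay": -2.8, "az": 0.0}]
```

Call:
arm_command([
  {"fingers": -1, "x": -0.0055, "y": 0, "z": -0.0015, "ax": 0, "ay": -2.8, "az": 0},
  {"fingers": -1, "x": -0.006, "y": 0, "z": -0.001, "ax": 0, "ay": -2.8, "az": 0},
  {"fingers": -1, "x": -0.006, "y": 0, "z": 0, "ax": 0, "ay": -2.8, "az": 0},
  {"fingers": -1, "x": -0.006, "y": 0, "z": 0, "ax": 0, "ay": -2.8, "az": 0},
])

```text
clock: 5.83
tcp_pos: [0.4896, 0.2688, 0.1005]
orientation: [-0.115, 2.67, 0.026]
contact_force: [0.5, -0.2, 0.1]
grip_width: 0.0038
gripper_force: 0.0
```

```bash
python3 nx.py 32 3 1.58
```

```text
{'clock': np.float64(5.833), 'joints': array([-0.441,  0.41 , -0.393,  2.234,  1.289,  0.465, -0.288]), 'tcp_pos': array([0.49 , 0.269, 0.1  ]), 'orientation': array([-0.115,  2.67 ,  0.026]), 'contact_force': array([ 0.455, -0.236,  0.062]), 'moment': array([0.013, 0.379, 0.044]), 'gripper_force': np.float64(0.008), 'grip_width': np.float64(0.004)}
th 1.2625293647718605 r 0.07188134118939085 lat 0.000136407360953438 al 26.897711463895188
#end err [ 0.     -0.      0.0001] [-0. -0. -0.]
#end err [ 0. -0. -0.] [-0. -0. -0.]
#end err [ 0. -0. -0.] [-0. -0. -0.]
[{"fingers": -1, "x": -0.0037, "y": -0.0001, "z": 0.0008, "ax": 0.01, "ay": -0.85, "az": 0.06}, {"fingers": -1, "x": -0.0037, "y": 0.0, "z": 0.0008, "ax": 0.01, "ay": -0.85, "az": 0.07}, {"fingers": -1, "x": -0.0036, "y": 0.0, "z": 0.0013, "ax": 0.0, "ay": -0.85, "az": 0.0}, {"fingers": -1, "x": -0.0036, "y": 0.0, "z": 0.0013, "ax": 0.0, "ay": -0.85, "az": 0.0}, {"fingers": -1, "x": -0.0034, "y": 0.0, "z": 0.0018, "ax": 0.0, "ay": -0.85, "az": 0.0}, {"fingers": -1, "x": -0.0033, "y": 0.0, "z": 0.0018, "ax": 0.0, "ay": -0.85, "az": 0.0}]
```

Run:
```python
from h import *; from bench import r
import cv2
f=r.grab_frame("wrist"); g=r.grab_frame("scene")
h=np.zeros((500,800,3),np.uint8);h[:400,:400]=f["frame"][80:480,120:520];h[:,400:]=cv2.resize(g["frame"][205:305,195:275],(400,500),interpolation=cv2.INTER_CUBIC)
cv2.imwrite("pics/w3.png",h[:,:,::-1])
for th in(1,1.2,1.4,1.57):
  for d in(0.05,.089): p=pegpose(th,d,0)[0];print(th,d,(proj(f,p)-[120,80]).round(0),((proj(g,p)-[195,205])*5+[400,0]).round(0))
```

```text
1 0.05 [202. 182.] [625. 243.]
1 0.089 [202. 212.] [575. 178.]
1.2 0.05 [202. 203.] [643. 224.]
1.2 0.089 [202. 258.] [607. 145.]
1.4 0.05 [202. 220.] [662. 210.]
1.4 0.089 [202. 293.] [642. 120.]
1.57 0.05 [202. 232.] [678. 202.]
1.57 0.089 [202. 313.] [672. 106.]
```

View pics/w3.png

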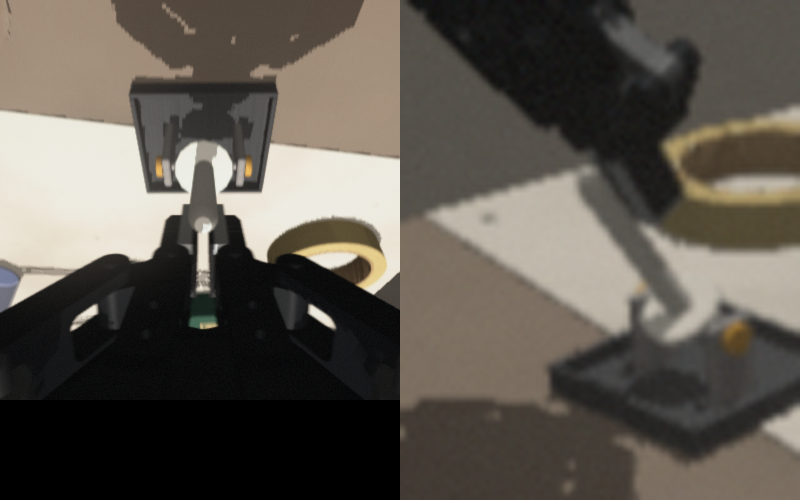

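The crop shows the peg slipped out and standing near 1.05 rad, with its tip at scene crop (590,175) and the fingers past it. I'll lift over it, come down on the robot side and push it up with shut fingers.

Run:
```python
from st import *
def P(s,z,a): a=np.radians(a); q=H+s*S; q[2]=z; return q,frame(-Z*np.cos(a)+S*np.sin(a),np.cross(Z,S))
plan(o,[(*P(-.02,.165,22),3),(*P(-.085,.165,20),3),(*P(-.085,.105,20),4)],-1)
```

```text
{'clock': np.float64(5.933), 'joints': array([-0.44 ,  0.411, -0.392,  2.233,  1.287,  0.467, -0.283]), 'tcp_pos': array([0.49 , 0.268, 0.101]), 'orientation': array([-0.115,  2.67 ,  0.022]), 'contact_force': array([ 0.387, -0.559,  0.505]), 'moment': array([ 0.069,  0.387, -0.003]), 'gripper_force': np.float64(0.209), 'grip_width': np.float64(0.001)}
th 1.2725114470803767 r 0.07181729252984294 lat -0.0007625185664409073 al 26.911296720296292
#end err [-0.  0. -0.] [ 0.  0. -0.]
#end err [ 0.  0. -0.] [ 0.  0. -0.]
#end err [ 0.  0. -0.] [ 0.  0. -0.]
[{"fingers": -1, "x": -0.01, "y": 0.0002, "z": -0.019, "ax": -0.05, "ay": 1.64, "az": 0.06}, {"fingers": -1, "x": -0.0095, "y": 0.0002, "z": -0.0192, "ax": -0.05, "ay": 1.64, "az": 0.06}, {"fingers": -1, "x": -0.009, "y": 0.0002, "z": -0.0195, "ax": -0.05, "ay": 1.63, "az": 0.06}, {"fingers": -1, "x": 0.0201, "y": 0.0, "z": -0.0081, "ax": 0.0, "ay": 0.67, "az": 0.0}, {"fingers": -1, "x": 0.0202, "y": 0.0, "z": -0.0079, "ax": 0.0, "ay": 0.67, "az": 0.0}, {"fingers": -1, "x": 0.0203, "y": 0.0, "z": -0.0077, "ax": 0.0, "ay": 0.66, "az": 0.0}, {"fingers": -1, "x": 0.0051, "y": 0.0, "z": 0.0141, "ax": 0.0, "ay": 0.0, "az": 0.0}, {"fingers": -1, "x": 0.0051, "y": 0.0, "z": 0.0141, "ax": 0.0, "ay": 0.0, "az": 0.0}, {"fingers": -1, "x": 0.0052, "y": 0.0, "z": 0.0141, "ax": 0.0, "ay": 0.0, "az": 0.0}, {"fingers": -1, "x": 0.0051, "y": 0.0, "z": 0.0141, "ax": 0.0, "ay": 0.0, "az": 0.0}]
```

Call:
arm_command([
  {"fingers": -1, "x": -0.01, "y": 0, "z": -0.019, "ax": 0, "ay": 1.6, "az": 0},
  {"fingers": -1, "x": -0.0095, "y": 0, "z": -0.019, "ax": 0, "ay": 1.6, "az": 0},
  {"fingers": -1, "x": -0.009, "y": 0, "z": -0.0195, "ax": 0, "ay": 1.6, "az": 0},
  {"fingers": -1, "x": 0.02, "y": 0, "z": -0.008, "ax": 0, "ay": 0.7, "az": 0},
  {"fingers": -1, "x": 0.02, "y": 0, "z": -0.008, "ax": 0, "ay": 0.7, "az": 0},
  {"fingers": -1, "x": 0.0205, "y": 0, "z": -0.0075, "ax": 0, "ay": 0.7, "az": 0},
  {"fingers": -1, "x": 0.005, "y": 0, "z": 0.014, "ax": 0, "ay": 0, "az": 0},
  {"fingers": -1, "x": 0.005, "y": 0, "z": 0.014, "ax": 0, "ay": 0, "az": 0},
  {"fingers": -1, "x": 0.005, "y": 0, "z": 0.014, "ax": 0, "ay": 0, "az": 0},
  {"fingers": -1, "x": 0.005, "y": 0, "z": 0.014, "ax": 0, "ay": 0, "az": 0},
])

```text
clock: 6.77
tcp_pos: [0.4285, 0.2618, 0.1028]
orientation: [-0.114, 2.789, 0.016]
contact_force: [0.0, 0.3, 0.6]
grip_width: -0.0
gripper_force: 0.0
```

Run:
```python
from st import *
def P(s,z,a): a=np.radians(a); q=H+s*S; q[2]=z; return q,frame(-Z*np.cos(a)+S*np.sin(a),np.cross(Z,S))
plan(o,[(*P(-.04,.112,20),7),(*P(-.022,.113,20),5)],-1)
```

```text
{'clock': np.float64(6.767), 'joints': array([-0.402,  0.356, -0.477,  2.273,  0.988,  0.484, -0.057]), 'tcp_pos': array([0.428, 0.262, 0.103]), 'orientation': array([-0.114,  2.789,  0.016]), 'contact_force': array([0.02 , 0.266, 0.575]), 'moment': array([-0.006,  0.361,  0.013]), 'gripper_force': np.float64(0.0), 'grip_width': np.float64(-0.0)}
th 0.7045336323836336 r 0.10929189979672854 lat -0.0017346526425099805 al 20.0543191482906
#end err [-0. -0.  0.] [-0.  0. -0.]
#end err [-0. -0.  0.] [-0.  0. -0.]
[{"fingers": -1, "x": -0.0063, "y": 0.0003, "z": 0.0009, "ax": -0.03, "ay": 0.01, "az": -0.01}, {"fingers": -1, "x": -0.0063, "y": 0.0003, "z": 0.0009, "ax": -0.03, "ay": 0.01, "az": -0.01}, {"fingers": -1, "x": -0.0062, "y": 0.0002, "z": 0.0009, "ax": -0.03, "ay": 0.01, "az": -0.01}, {"fingers": -1, "x": -0.0063, "y": 0.0002, "z": 0.0009, "ax": -0.03, "ay": 0.01, "az": -0.01}, {"fingers": -1, "x": -0.0062, "y": 0.0003, "z": 0.0009, "ax": -0.03, "ay": 0.0, "az": -0.01}, {"fingers": -1, "x": -0.0063, "y": 0.0002, "z": 0.0008, "ax": -0.03, "ay": 0.01, "az": -0.01}, {"fingers": -1, "x": -0.0062, "y": 0.0003, "z": 0.0009, "ax": -0.02, "ay": 0.0, "az": -0.01}, {"fingers": -1, "x": -0.0035, "y": 0.0, "z": 0.001, "ax": 0.0, "ay": 0.0, "az": 0.0}, {"fingers": -1, "x": -0.0034, "y": 0.0, "z": 0.001, "ax": 0.0, "ay": 0.0, "az": 0.0}, {"fingers": -1, "x": -0.0035, "y": 0.0, "z": 0.0011, "ax": 0.0, "ay": 0.0, "az": 0.0}]
[{"fingers": -1, "x": -0.0034, "y": 0.0, "z": 0.001, "ax": 0.0, "ay": 0.0, "az": 0.0}, {"fingers": -1, "x": -0.0035, "y": 0.0, "z": 0.0011, "ax": 0.0, "ay": 0.0, "az": 0.0}]
```

Call:
arm_command([
  {"fingers": -1, "x": -0.006, "y": 0.0003, "z": 0.001, "ax": 0, "ay": 0, "az": 0},
  {"fingers": -1, "x": -0.006, "y": 0.0003, "z": 0.001, "ax": 0, "ay": 0, "az": 0},
  {"fingers": -1, "x": -0.006, "y": 0.0003, "z": 0.001, "ax": 0, "ay": 0, "az": 0},
  {"fingers": -1, "x": -0.006, "y": 0.0003, "z": 0.001, "ax": 0, "ay": 0, "az": 0},
  {"fingers": -1, "x": -0.006, "y": 0.0003, "z": 0.001, "ax": 0, "ay": 0, "az": 0},
  {"fingers": -1, "x": -0.006, "y": 0, "z": 0.001, "ax": 0, "ay": 0, "az": 0},
  {"fingers": -1, "x": -0.006, "y": 0, "z": 0.001, "ax": 0, "ay": 0, "az": 0},
  {"fingers": -1, "x": -0.0035, "y": 0, "z": 0.001, "ax": 0, "ay": 0, "az": 0},
  {"fingers": -1, "x": -0.0035, "y": 0, "z": 0.001, "ax": 0, "ay": 0, "az": 0},
])

```text
clock: 7.52
tcp_pos: [0.4773, 0.2683, 0.1117]
orientation: [-0.116, 2.788, 0.018]
contact_force: [-2.8, -0.4, 0.4]
grip_width: 0.0001
gripper_force: 1.0
```

Call:
arm_command([
  {"fingers": -1, "x": -0.003, "y": 0, "z": 0.001, "ax": 0, "ay": 0, "az": 0},
  {"fingers": -1, "x": -0.0025, "y": 0, "z": 0.001, "ax": 0, "ay": 0, "az": 0},
])

```text
clock: 7.68
tcp_pos: [0.483, 0.2688, 0.1116]
orientation: [-0.116, 2.788, 0.018]
contact_force: [-1.9, -0.4, 1.6]
grip_width: 0.0003
gripper_force: 1.0
```

Call:
arm_command([
  {"fingers": -1, "x": -0.0015, "y": 0, "z": 0.0005, "ax": 0, "ay": 0, "az": 0},
  {"fingers": -1, "x": -0.0015, "y": 0, "z": 0.0005, "ax": 0, "ay": 0, "az": 0},
])

```text
clock: 7.85
tcp_pos: [0.4859, 0.2691, 0.1116]
orientation: [-0.116, 2.788, 0.018]
contact_force: [-2.3, -0.7, 0.4]
grip_width: 0.0002
gripper_force: 1.0
```

```bash
python3 st.py
```

```text
{'clock': np.float64(7.85), 'joints': array([-0.328,  0.406, -0.483,  2.158,  0.919,  0.513,  0.11 ]), 'tcp_pos': array([0.486, 0.269, 0.112]), 'orientation': array([-0.116,  2.788,  0.018]), 'contact_force': array([-2.256, -0.735,  0.377]), 'moment': array([-0.063,  0.628, -0.024]), 'gripper_force': np.float64(0.971), 'grip_width': np.float64(0.0)}
th 1.2615669622610473 r 0.08357122790216068 lat 0.0007419090350922605 al 20.103978940941527
```

Call:
arm_command([
  {"fingers": -1, "x": -0.0015, "y": 0, "z": 0.0005, "ax": 0, "ay": 0, "az": 0},
  {"fingers": -1, "x": -0.0015, "y": 0, "z": 0.0005, "ax": 0, "ay": 0, "az": 0},
])

```text
clock: 8.02
tcp_pos: [0.489, 0.2694, 0.1117]
orientation: [-0.117, 2.788, 0.018]
contact_force: [-2.0, 0.4, 1.9]
grip_width: 0.0002
gripper_force: 1.0
```

Call:
arm_command([
  {"fingers": -1, "x": -0.0015, "y": 0, "z": 0.0005, "ax": 0, "ay": 0, "az": 0},
  {"fingers": -1, "x": 0, "y": 0, "z": 0, "ax": 0, "ay": 0, "az": 0},
])

```text
clock: 8.18
tcp_pos: [0.4908, 0.2695, 0.1118]
orientation: [-0.116, 2.788, 0.018]
contact_force: [-1.3, 0.0, 1.0]
grip_width: 0.0003
gripper_force: 0.8
```

Call:
arm_command([
  {"fingers": -1, "x": -0.0015, "y": 0, "z": 0.0005, "ax": 0, "ay": 0, "az": 0},
  {"fingers": -1, "x": 0, "y": 0, "z": 0, "ax": 0, "ay": 0, "az": 0},
])

```text
clock: 8.35
tcp_pos: [0.4915, 0.2697, 0.1116]
orientation: [-0.117, 2.789, 0.017]
contact_force: [-5.5, -0.9, 3.7]
grip_width: 0.0001
gripper_force: 2.7
```

Call:
arm_command([
  {"fingers": -1, "x": -0.0015, "y": 0, "z": 0.0005, "ax": 0, "ay": 0, "az": 0},
  {"fingers": -1, "x": 0, "y": 0, "z": 0, "ax": 0, "ay": 0, "az": 0},
  {"fingers": -1, "x": 0, "y": 0, "z": 0, "ax": 0, "ay": 0, "az": 0},
])

```text
clock: 8.6
tcp_pos: [0.492, 0.2697, 0.1115]
orientation: [-0.118, 2.79, 0.017]
contact_force: [-9.8, -1.9, 7.4]
grip_width: -0.0002
gripper_force: 5.1
```

Run:
```python
from st import *
def P(s,z,a): a=np.radians(a); q=H+s*S; q[2]=z; return q,frame(-Z*np.cos(a)+S*np.sin(a),np.cross(Z,S))
plan(o,[(*P(-.07,.13,15),4),(*P(-.10,.24,0),6)],-1)
```

```text
{'clock': np.float64(8.6), 'joints': array([-0.32 ,  0.414, -0.485,  2.145,  0.912,  0.518,  0.128]), 'tcp_pos': array([0.492, 0.27 , 0.112]), 'orientation': array([-0.118,  2.79 ,  0.017]), 'contact_force': array([-9.765, -1.894,  7.363]), 'moment': array([-0.317,  1.71 , -0.087]), 'gripper_force': np.float64(5.106), 'grip_width': np.float64(-0.0)}
th 1.332693389306508 r 0.08183226311816573 lat 0.0008415168408991042 al 20.003019913834677
#end err [-0.  0.  0.] [0. 0. 0.]
#end err [-0.  0. -0.] [0. 0. 0.]
[{"fingers": -1, "x": 0.0103, "y": -0.0002, "z": -0.0087, "ax": -0.04, "ay": 1.25, "az": 0.01}, {"fingers": -1, "x": 0.0105, "y": -0.0002, "z": -0.0084, "ax": -0.04, "ay": 1.25, "az": 0.01}, {"fingers": -1, "x": 0.0107, "y": -0.0002, "z": -0.0082, "ax": -0.04, "ay": 1.25, "az": 0.02}, {"fingers": -1, "x": 0.0109, "y": -0.0003, "z": -0.008, "ax": -0.04, "ay": 1.25, "az": 0.01}, {"fingers": -1, "x": 0.0001, "y": 0.0, "z": -0.019, "ax": 0.0, "ay": 2.5, "az": 0.0}, {"fingers": -1, "x": 0.0009, "y": 0.0, "z": -0.019, "ax": 0.0, "ay": 2.5, "az": 0.0}, {"fingers": -1, "x": 0.0017, "y": 0.0, "z": -0.0189, "ax": 0.0, "ay": 2.5, "az": 0.0}, {"fingers": -1, "x": 0.0026, "y": 0.0, "z": -0.0188, "ax": 0.0, "ay": 2.5, "az": 0.0}, {"fingers": -1, "x": 0.0034, "y": 0.0, "z": -0.0187, "ax": 0.0, "ay": 2.5, "az": 0.0}, {"fingers": -1, "x": 0.0042, "y": 0.0, "z": -0.0186, "ax": 0.0, "ay": 2.5, "az": 0.0}]
```

At the stop: the force climbed to about 12 N while the arm did not advance. I'm backing off.

Call:
arm_command([
  {"fingers": -1, "x": 0.0105, "y": 0, "z": -0.003, "ax": 0, "ay": 0, "az": 0},
  {"fingers": -1, "x": 0.0105, "y": 0, "z": -0.008, "ax": 0, "ay": 1.3, "az": 0},
  {"fingers": -1, "x": 0.0105, "y": 0, "z": -0.008, "ax": 0, "ay": 1.3, "az": 0},
  {"fingers": -1, "x": 0.011, "y": 0, "z": -0.008, "ax": 0, "ay": 1.3, "az": 0},
  {"fingers": 0, "x": 0, "y": 0, "z": -0.019, "ax": 0, "ay": 2.5, "az": 0},
  {"fingers": 1, "x": 0.001, "y": 0, "z": -0.019, "ax": 0, "ay": 2.5, "az": 0},
  {"fingers": 1, "x": 0.0015, "y": 0, "z": -0.019, "ax": 0, "ay": 2.5, "az": 0},
  {"fingers": 1, "x": 0.0025, "y": 0, "z": -0.019, "ax": 0, "ay": 2.5, "az": 0},
  {"fingers": 1, "x": 0.0035, "y": 0, "z": -0.019, "ax": 0, "ay": 2.5, "az": 0},
  {"fingers": 1, "x": 0.004, "y": 0, "z": -0.019, "ax": 0, "ay": 2.5, "az": 0},
])

```text
clock: 9.43
tcp_pos: [0.413, 0.2631, 0.2351]
orientation: [-0.129, 3.12, -0.001]
contact_force: [1.3, 0.0, -0.0]
grip_width: 0.0724
gripper_force: 0.0
```

Call:
arm_command([
  {"fingers": 1, "x": 0, "y": 0, "z": 0, "ax": 0, "ay": 0, "az": 0},
  {"fingers": 1, "x": 0, "y": 0, "z": 0, "ax": 0, "ay": 0, "az": 0},
  {"fingers": 1, "x": 0, "y": 0, "z": 0, "ax": 0, "ay": 0, "az": 0},
])

```text
clock: 9.68
tcp_pos: [0.413, 0.2627, 0.2332]
orientation: [-0.129, 3.118, -0.003]
contact_force: [0.2, -0.9, -0.5]
grip_width: 0.0853
gripper_force: 0.0
```

Run:
```python
from st import *
import cv2
f=r.grab_frame("top"); g=r.grab_frame("scene");w=r.grab_frame("wrist"); np.savez("t2.npz",**f);np.savez("s2.npz",**g);np.savez("w4.npz",**w)
h=np.zeros((600,800,3),np.uint8)
h[:600,:400]=cv2.resize(f["frame"][230:350,205:285],(400,600),interpolation=cv2.INTER_CUBIC)
h[:400,400:]=cv2.resize(g["frame"][215:295,215:295],(400,400),interpolation=cv2.INTER_CUBIC)
h[400:,400:]=cv2.resize(w["frame"],(400,300))[100:]
cv2.imwrite("pics/c4.png",h[:,:,::-1])
for d in(0.009,.089):
  p=H+d*Z;print(d,((proj(f,p)-[205,230])*5).round(0),((proj(g,p)-[215,215])*5+[400,0]).round(0),(proj(w,p)*400/640+[400,300]).round(0))
```

```text
{'clock': np.float64(9.683), 'joints': array([-0.033,  0.267, -0.772,  1.978,  0.245,  0.969,  0.729]), 'tcp_pos': array([0.413, 0.263, 0.233]), 'orientation': array([-1.290e-01,  3.118e+00, -3.000e-03]), 'contact_force': array([ 0.207, -0.937, -0.498]), 'moment': array([ 0.036,  0.006, -0.007]), 'gripper_force': np.float64(0.0), 'grip_width': np.float64(0.085)}
th 1.1151245191618295 r 0.22410874773850217 lat 0.00046787787212866015 al 1.2195560728655153
0.009 [166. 337.] [584. 249.] [602. 490.]
0.089 [136. 351.] [572.  56.] [601. 521.]
```

View pics/c4.png

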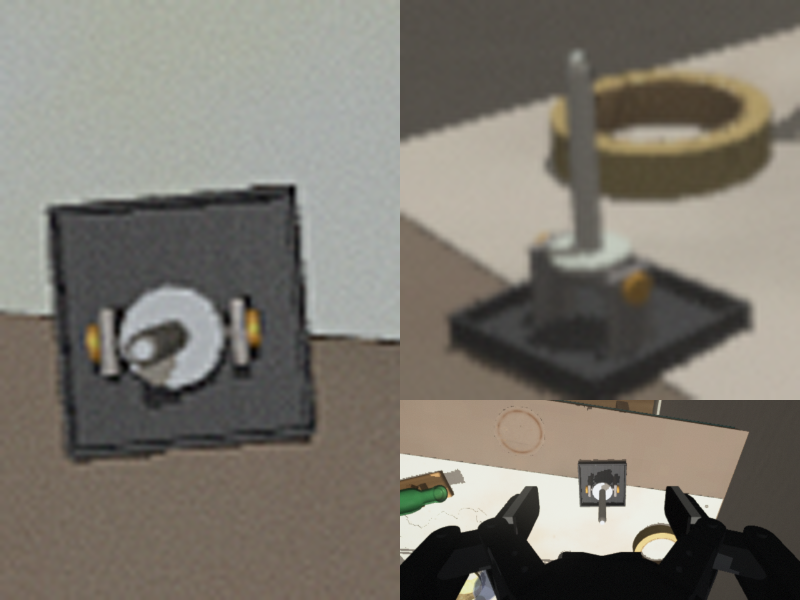

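The crop shows the peg vertical, with its tip at (143,350) in the top view and (577,55) in the scene view. The collar is at (172,338). The cameras and the touch readings agree to about 2 mm. Next is the bottle pre-grasp.

```bash
cat >> h.py <<'E'
M=np.array([-.3115,.9503,0]); B=np.array([.5709,-.1077,.05]); N=np.array([.9503,.3115,0])
def grasp(back,lean=45,B=B):
    a=np.radians(lean); z=M*np.sin(a)-Z*np.cos(a); return B+.035*M-back*z, frame(z,N)
E
python3 - <<'E'
from st import *
p,q=grasp(.12); q0=R.from_rotvec(o["orientation"]); qm=Slerp([0,1],R.concatenate([q0,q]))(.5)
print(p)
plan(o,[(np.array([.54,.03,.25]),qm,9),(p,q,9)],1)
E
```

```text
{'clock': np.float64(9.833), 'joints': array([-0.034,  0.268, -0.772,  1.979,  0.244,  0.97 ,  0.729]), 'tcp_pos': array([0.412, 0.263, 0.233]), 'orientation': array([-0.13 ,  3.119, -0.004]), 'contact_force': array([-0.324, -0.523, -0.548]), 'moment': array([0.041, 0.037, 0.018]), 'gripper_force': np.float64(0.0), 'grip_width': np.float64(0.086)}
th 1.112107489854581 r 0.22406485392549474 lat 0.0006329589629800382 al 1.1403687932602087
[ 0.58642915 -0.15507513  0.13485281]
#end err [-0.  0.  0.] [-0.  0. -0.]
#end err [-0. -0.  0.] [-0.  0. -0.]
[{"fingers": 1, "x": -0.012, "y": -0.027, "z": -0.0016, "ax": -1.64, "ay": 2.17, "az": 4.04}, {"fingers": 1, "x": -0.0138, "y": -0.026, "z": -0.0028, "ax": -1.64, "ay": 2.17, "az": 4.04}, {"fingers": 1, "x": -0.0155, "y": -0.0249, "z": -0.0041, "ax": -1.64, "ay": 2.17, "az": 4.04}, {"fingers": 1, "x": -0.017, "y": -0.0236, "z": -0.0054, "ax": -1.63, "ay": 2.17, "az": 4.04}, {"fingers": 1, "x": -0.0184, "y": -0.0221, "z": -0.0067, "ax": -1.64, "ay": 2.17, "az": 4.04}, {"fingers": 1, "x": -0.0196, "y": -0.0206, "z": -0.0081, "ax": -1.63, "ay":
[... 455 characters left out ...]
"ax": -1.64, "ay": 2.17, "az": 4.04}, {"fingers": 1, "x": -0.0208, "y": -0.0133, "z": 0.0017, "ax": -1.64, "ay": 2.17, "az": 4.04}, {"fingers": 1, "x": -0.0217, "y": -0.0119, "z": 0.0006, "ax": -1.63, "ay": 2.17, "az": 4.04}, {"fingers": 1, "x": -0.0225, "y": -0.0103, "z": -0.0006, "ax": -1.64, "ay": 2.17, "az": 4.04}, {"fingers": 1, "x": -0.0231, "y": -0.0087, "z": -0.0017, "ax": -1.63, "ay": 2.17, "az": 4.04}, {"fingers": 1, "x": -0.0236, "y": -0.0069, "z": -0.0029, "ax": -1.64, "ay": 2.16, "az": 4.04}, {"fingers": 1, "x": -0.0239, "y": -0.0052, "z": -0.0039, "ax": -1.64, "ay": 2.17, "az": 4.04}, {"fingers": 1, "x": -0.0241, "y": -0.0033, "z": -0.0049, "ax": -1.63, "ay": 2.16, "az": 4.05}]
```

Call:
arm_command([
  {"fingers": 1, "x": -0.012, "y": -0.027, "z": -0.0015, "ax": -1.6, "ay": 2.2, "az": 4},
  {"fingers": 1, "x": -0.014, "y": -0.026, "z": -0.003, "ax": -1.6, "ay": 2.2, "az": 4},
  {"fingers": 1, "x": -0.0155, "y": -0.025, "z": -0.004, "ax": -1.6, "ay": 2.2, "az": 4},
  {"fingers": 1, "x": -0.017, "y": -0.0235, "z": -0.0055, "ax": -1.6, "ay": 2.2, "az": 4},
  {"fingers": 1, "x": -0.0185, "y": -0.022, "z": -0.0065, "ax": -1.6, "ay": 2.2, "az": 4},
  {"fingers": 1, "x": -0.0195, "y": -0.0205, "z": -0.008, "ax": -1.7, "ay": 2.2, "az": 4},
  {"fingers": 1, "x": -0.0205, "y": -0.019, "z": -0.0095, "ax": -1.7, "ay": 2.2, "az": 4},
  {"fingers": 1, "x": -0.0215, "y": -0.017, "z": -0.0105, "ax": -1.7, "ay": 2.2, "az": 4},
  {"fingers": 1, "x": -0.0225, "y": -0.0155, "z": -0.012, "ax": -1.6, "ay": 2.2, "az": 4},
  {"fingers": 1, "x": -0.0185, "y": -0.016, "z": 0.004, "ax": -1.6, "ay": 2.2, "az": 4},
])

```text
clock: 10.67
tcp_pos: [0.5495, 0.008, 0.2389]
orientation: [-0.853, -2.618, -0.379]
contact_force: [0.6, 0.6, 0.5]
grip_width: 0.0854
gripper_force: 0.0
```

Call:
arm_command([
  {"fingers": 1, "x": -0.0195, "y": -0.0145, "z": 0.003, "ax": -1.6, "ay": 2.2, "az": 4},
  {"fingers": 1, "x": -0.021, "y": -0.0135, "z": 0.0015, "ax": -1.6, "ay": 2.2, "az": 4},
  {"fingers": 1, "x": -0.0215, "y": -0.012, "z": 0.0005, "ax": -1.6, "ay": 2.2, "az": 4},
  {"fingers": 1, "x": -0.0225, "y": -0.0105, "z": -0.0005, "ax": -1.6, "ay": 2.2, "az": 4},
  {"fingers": 1, "x": -0.023, "y": -0.0085, "z": -0.0015, "ax": -1.6, "ay": 2.2, "az": 4},
  {"fingers": 1, "x": -0.0235, "y": -0.007, "z": -0.003, "ax": -1.6, "ay": 2.2, "az": 4},
  {"fingers": 1, "x": -0.024, "y": -0.005, "z": -0.004, "ax": -1.6, "ay": 2.2, "az": 4},
  {"fingers": 1, "x": -0.024, "y": -0.0035, "z": -0.005, "ax": -1.6, "ay": 2.2, "az": 4},
  {"fingers": 1, "x": 0, "y": 0, "z": 0, "ax": 0, "ay": 0, "az": 0},
  {"fingers": 1, "x": 0, "y": 0, "z": 0, "ax": 0, "ay": 0, "az": 0},
])

```text
clock: 11.5
tcp_pos: [0.5875, -0.1554, 0.132]
orientation: [-1.417, -1.973, -0.584]
contact_force: [0.0, 0.0, -0.1]
grip_width: 0.0852
gripper_force: 0.0
```

Run:
```python
from st import *
import cv2
w=r.grab_frame("wrist"); np.savez("w5.npz",**w)
cv2.imwrite("pics/w5.png",w["frame"][:,:,::-1])
for n,p in [("base",B),("35",B+.035*M),("mouth",B+.125*M),("side+",B+.035*M+.021*N),("side-",B+.035*M-.021*N)]: print(n,proj(w,p).round(0))
p,q=grasp(0); qq=R.from_rotvec(o["orientation"])
print("target in tool",qq.inv().apply(p-o["tcp_pos"]),np.degrees((qq.inv()*q).as_rotvec()))
plan(o,[(*grasp(.03),5),(p,q,4)],1)
```

```text
{'clock': np.float64(11.5), 'joints': array([ 0.653,  0.846, -0.377,  1.452, -0.326,  1.415,  0.786]), 'tcp_pos': array([ 0.588, -0.155,  0.132]), 'orientation': array([-1.417, -1.973, -0.584]), 'contact_force': array([ 0.017,  0.049, -0.149]), 'moment': array([-0.666, -0.299,  0.001]), 'gripper_force': np.float64(0.0), 'grip_width': np.float64(0.085)}
th 1.9536528462724174 r 0.10785554490785752 lat -0.43081967236235713 al -14.225574822823587
base [320. 282.]
35 [321. 237.]
mouth [323. 146.]
side+ [350. 238.]
side- [293. 237.]
target in tool [0.00155402 0.00072036 0.11851326] [-0.78806096 -0.43889697  0.15493807]
#end err [ 0. -0. -0.] [0. 0. 0.]
#end err [ 0. -0. -0.] [0. 0. 0.]
[{"fingers": 1, "x": 0.0004, "y": 0.0001, "z": 0.0177, "ax": -0.16, "ay": -0.09, "az": 0.03}, {"fingers": 1, "x": 0.0004, "y": 0.0, "z": 0.0177, "ax": -0.16, "ay": -0.09, "az": 0.03}, {"fingers": 1, "x": 0.0004, "y": 0.0, "z": 0.0177, "ax": -0.16, "ay": -0.09, "az": 0.03}, {"fingers": 1, "x": 0.0004, "y": -0.0001, "z": 0.0177, "ax": -0.15, "ay": -0.08, "az": 0.03}, {"fingers": 1, "x": 0.0005, "y": -0.0002, "z": 0.0177, "ax": -0.16, "ay": -0.09, "az": 0.03}, {"fingers": 1, "x": 0.0, "y": 0.0, "z": 0.0075, "ax": 0.0, "ay": 0.0, "az": 0.0}, {"fingers": 1, "x": 0.0, "y": 0.0, "z": 0.0075, "ax": 0.0, "ay": 0.0, "az": 0.0}, {"fingers": 1, "x": 0.0, "y": 0.0, "z": 0.0075, "ax": 0.0, "ay": 0.0, "az": 0.0}, {"fingers": 1, "x": 0.0, "y": 0.0, "z": 0.0075, "ax": 0.0, "ay": 0.0, "az": 0.0}]
```

View pics/w5.png

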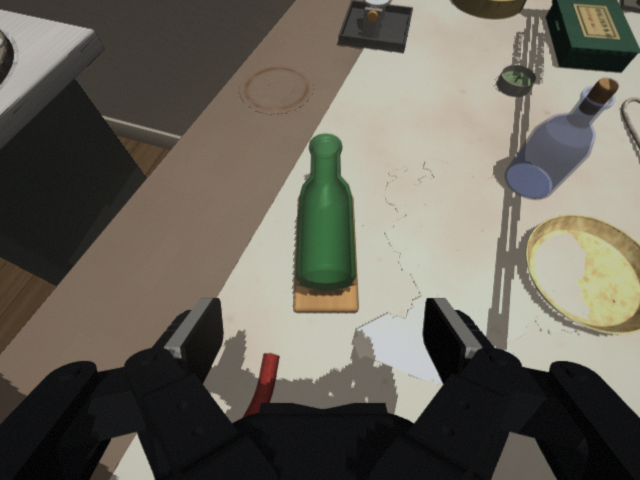

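The wrist picture shows the bottle upright in frame: mouth at (325,140), base edge at (327,288), centre line u≈326. It lies about 3 mm farther along +N and +M than the model, so I'm correcting for that and going in.

Call:
arm_command([
  {"fingers": 1, "x": 0.001, "y": 0.001, "z": 0.018, "ax": -0.2, "ay": -0.1, "az": 0},
  {"fingers": 1, "x": 0.001, "y": 0.001, "z": 0.018, "ax": -0.2, "ay": -0.1, "az": 0},
  {"fingers": 1, "x": 0.001, "y": 0.001, "z": 0.018, "ax": -0.2, "ay": -0.1, "az": 0},
  {"fingers": 1, "x": 0.001, "y": 0.0005, "z": 0.018, "ax": -0.2, "ay": -0.1, "az": 0},
  {"fingers": 1, "x": 0, "y": 0, "z": 0.018, "ax": 0, "ay": 0, "az": 0},
  {"fingers": 1, "x": 0, "y": 0, "z": 0.01, "ax": 0, "ay": 0, "az": 0},
  {"fingers": 1, "x": 0, "y": 0, "z": 0.01, "ax": 0, "ay": 0, "az": 0},
  {"fingers": 1, "x": 0, "y": 0, "z": 0.01, "ax": 0, "ay": 0, "az": 0},
  {"fingers": 0.7, "x": 0, "y": 0, "z": 0, "ax": 0, "ay": 0, "az": 0},
  {"fingers": 0.5, "x": 0, "y": 0, "z": 0, "ax": 0, "ay": 0, "az": 0},
], grip_force=25)

```text
clock: 12.38
tcp_pos: [0.5643, -0.0688, 0.0533]
orientation: [-1.425, -1.983, -0.597]
contact_force: [-1.0, 0.1, 0.3]
grip_width: 0.0648
gripper_force: 0.0
```

Run:
```python
from st import *
import cv2
w=r.grab_frame("wrist"); t=r.grab_frame("top")
h=np.zeros((600,800,3),np.uint8)
h[:480,:400]=w["frame"][:,120:520]
h[:400,400:]=cv2.resize(t["frame"][220:310,380:470],(400,400),interpolation=cv2.INTER_CUBIC)
cv2.imwrite("pics/w6.png",h[:,:,::-1])
p,q=grasp(0,B=B+.003*N+.003*M); qq=R.from_rotvec(o["orientation"]);print("target in tool",qq.inv().apply(p-o["tcp_pos"]),np.degrees((qq.inv()*q).as_rotvec()))
```

```text
{'clock': np.float64(12.383), 'joints': array([ 0.6  ,  0.878, -0.412,  1.636, -0.356,  1.16 ,  0.804]), 'tcp_pos': array([ 0.564, -0.069,  0.053]), 'orientation': array([-1.425, -1.983, -0.597]), 'contact_force': array([-0.952,  0.131,  0.315]), 'moment': array([-0.741, -0.211, -0.014]), 'gripper_force': np.float64(0.0), 'grip_width': np.float64(0.065)}
th 2.4239847149804654 r 0.032451471904233586 lat -0.3425377706307323 al -12.935995652086532
target in tool [-0.00305874 -0.00290671  0.00163835] [0.04076492 0.02458733 0.48139889]
```

View pics/w6.png

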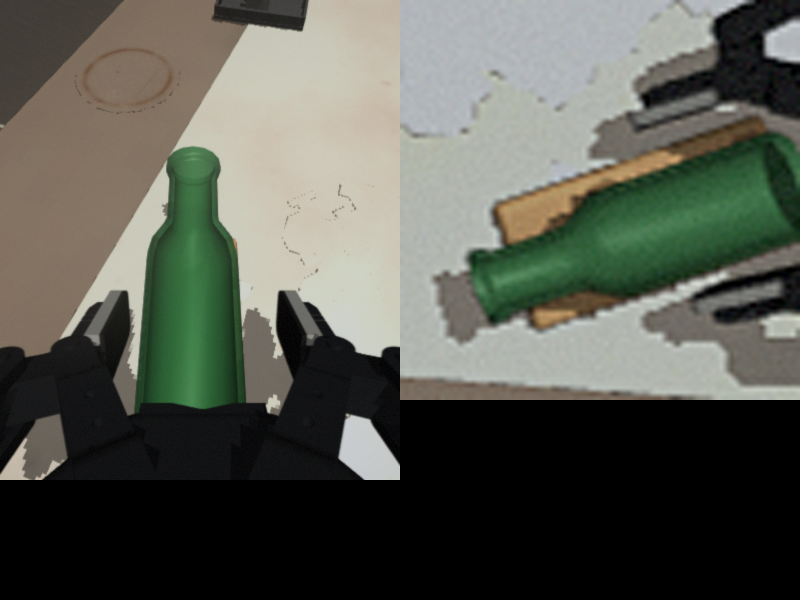

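The crop shows pad edges at u≈128 and 278 (middle 203) and the bottle centre at u≈191. So I shift about 4 mm along -y and close.

Call:
arm_command([
  {"fingers": 0.5, "x": -0.0015, "y": -0.002, "z": 0.001, "ax": 0, "ay": 0, "az": 0.2},
  {"fingers": 0.5, "x": -0.0015, "y": -0.002, "z": 0.001, "ax": 0, "ay": 0, "az": 0.2},
  {"fingers": 0.3, "x": 0, "y": 0, "z": 0, "ax": 0, "ay": 0, "az": 0},
  {"fingers": 0.1, "x": 0, "y": 0, "z": 0, "ax": 0, "ay": 0, "az": 0},
  {"fingers": 0, "x": 0, "y": 0, "z": 0, "ax": 0, "ay": 0, "az": 0},
  {"fingers": -0.1, "x": 0, "y": 0, "z": 0, "ax": 0, "ay": 0, "az": 0},
  {"fingers": -0.2, "x": 0, "y": 0, "z": 0, "ax": 0, "ay": 0, "az": 0},
  {"fingers": -0.3, "x": 0, "y": 0, "z": 0, "ax": 0, "ay": 0, "az": 0},
  {"fingers": -0.3, "x": 0, "y": 0, "z": 0, "ax": 0, "ay": 0, "az": 0},
], grip_force=25)

```text
clock: 13.23
tcp_pos: [0.5603, -0.0715, 0.0498]
orientation: [-1.432, -1.977, -0.593]
contact_force: [-3.5, -4.0, 4.7]
grip_width: 0.0423
gripper_force: 25.2
```

Call:
arm_command([
  {"fingers": -1, "x": 0, "y": 0, "z": 0, "ax": 0, "ay": 0, "az": 0},
  {"fingers": -1, "x": 0, "y": 0, "z": 0, "ax": 0, "ay": 0, "az": 0},
  {"fingers": -1, "x": 0, "y": 0, "z": 0, "ax": 0, "ay": 0, "az": 0},
], grip_force=40)

```text
clock: 13.48
tcp_pos: [0.5604, -0.0714, 0.0498]
orientation: [-1.432, -1.977, -0.593]
contact_force: [-3.8, -4.7, 4.0]
grip_width: 0.0418
gripper_force: 39.7
```

Run:
```python
from st import *
p,q=grasp(0); qq=R.from_rotvec(o["orientation"]);print(np.degrees((qq.inv()*q).as_rotvec()))
print("bottle height vs TCP z offs",.05-o["tcp_pos"][2], "along M from B",(o["tcp_pos"]-B)@M,(o["tcp_pos"]-B)@N)
plan(o,[(o["tcp_pos"]+[0,0,.15],qq,9)],-1)
```

```text
{'clock': np.float64(13.483), 'joints': array([ 0.604,  0.88 , -0.409,  1.643, -0.356,  1.155,  0.804]), 'tcp_pos': array([ 0.56 , -0.071,  0.05 ]), 'orientation': array([-1.432, -1.977, -0.593]), 'contact_force': array([-3.778, -4.731,  4.041]), 'moment': array([-0.724,  0.482,  0.813]), 'gripper_force': np.float64(39.683), 'grip_width': np.float64(0.042)}
th 2.4204202552848875 r 0.026986242477616707 lat -0.3448499276759026 al -12.949092497518631
[0.02548557 0.04037962 0.04239453]
bottle height vs TCP z offs 0.00018191149141329188 along M from B 0.0377407898613715 0.0012783705399067328
#end err [ 0. -0.  0.] [ 0.  0. -0.]
[{"fingers": -1, "x": 0.0118, "y": 0.0, "z": -0.0118, "ax": 0.0, "ay": 0.0, "az": 0.0}, {"fingers": -1, "x": 0.0118, "y": 0.0, "z": -0.0118, "ax": 0.0, "ay": 0.0, "az": 0.0}, {"fingers": -1, "x": 0.0118, "y": 0.0, "z": -0.0118, "ax": 0.0, "ay": 0.0, "az": 0.0}, {"fingers": -1, "x": 0.0118, "y": 0.0, "z": -0.0118, "ax": 0.0, "ay": 0.0, "az": 0.0}, {"fingers": -1, "x": 0.0118, "y": 0.0, "z": -0.0118, "ax": 0.0, "ay": 0.0, "az": 0.0}, {"fingers": -1, "x": 0.0117, "y": 0.0, "z": -0.0118, "ax": 0.0, "ay": 0.0, "az": 0.0}, {"fingers": -1, "x": 0.0118, "y": 0.0, "z": -0.0118, "ax": 0.0, "ay": 0.0, "az": 0.0}, {"fingers": -1, "x": 0.0117, "y": 0.0001, "z": -0.0118, "ax": 0.0, "ay": 0.0, "az": 0.0}, {"fingers": -1, "x": 0.0118, "y": 0.0, "z": -0.0117, "ax": 0.0, "ay": 0.0, "az": 0.0}]
```

Call:
arm_command([
  {"fingers": -1, "x": 0.004, "y": 0, "z": -0.004, "ax": 0, "ay": 0, "az": 0},
  {"fingers": -1, "x": 0.008, "y": 0, "z": -0.008, "ax": 0, "ay": 0, "az": 0},
  {"fingers": -1, "x": 0.012, "y": 0, "z": -0.012, "ax": 0, "ay": 0, "az": 0},
  {"fingers": -1, "x": 0.015, "y": 0, "z": -0.015, "ax": 0, "ay": 0, "az": 0},
  {"fingers": -1, "x": 0.018, "y": 0, "z": -0.018, "ax": 0, "ay": 0, "az": 0},
  {"fingers": -1, "x": 0.018, "y": 0, "z": -0.018, "ax": 0, "ay": 0, "az": 0},
  {"fingers": -1, "x": 0.018, "y": 0, "z": -0.018, "ax": 0, "ay": 0, "az": 0},
  {"fingers": -1, "x": 0.018, "y": 0, "z": -0.018, "ax": 0, "ay": 0, "az": 0},
  {"fingers": -1, "x": 0.018, "y": 0, "z": -0.018, "ax": 0, "ay": 0, "az": 0},
  {"fingers": -1, "x": 0.012, "y": 0, "z": -0.012, "ax": 0, "ay": 0, "az": 0},
])

```text
clock: 14.32
tcp_pos: [0.5613, -0.0702, 0.2535]
orientation: [-1.432, -1.982, -0.597]
contact_force: [0.4, 0.2, -1.5]
grip_width: 0.0411
gripper_force: 40.5
```

```bash
cat >> h.py <<'E'
bt=np.array([1,0,1])/2**.5   # bottle axis (to mouth) in the tool frame
def inv(maz,p):  # inverted bottle: horizontal heading maz (deg) of the gripper body's lean
    a=np.radians(maz); m=np.array([np.cos(a),np.sin(a),0]); return p,frame(-Z-m,np.cross(m,Z))
E
python3 - <<'E'
from st import *
qq=R.from_rotvec(o["orientation"]); print("axis",qq.apply(bt).round(3))
plan(o,[(*inv(120,np.array([.53,.03,.25])),18)],-1)
E
```

```text
{'clock': np.float64(14.317), 'joints': array([ 0.627,  0.617, -0.445,  1.576, -0.414,  1.435,  0.672]), 'tcp_pos': array([ 0.561, -0.07 ,  0.254]), 'orientation': array([-1.432, -1.982, -0.597]), 'contact_force': array([ 0.38 ,  0.206, -1.489]), 'moment': array([-0.89 , -0.301, -0.012]), 'gripper_force': np.float64(40.512), 'grip_width': np.float64(0.041)}
th 1.6664776674789095 r 0.22253803789612162 lat -0.3436831510607947 al -12.674699566954732
axis [-0.312  0.95  -0.003]
#end err [0.     0.     0.0001] [ 0. -0.  0.]
[{"fingers": -1, "x": 0.004, "y": 0.0001, "z": 0.0043, "ax": 0.02, "ay": -4.97, "az": -0.73}, {"fingers": -1, "x": 0.0043, "y": 0.0001, "z": 0.0039, "ax": 0.02, "ay": -4.97, "az": -0.73}, {"fingers": -1, "x": 0.0047, "y": 0.0002, "z": 0.0035, "ax": 0.02, "ay": -4.97, "az": -0.73}, {"fingers": -1, "x": 0.0049, "y": 0.0003, "z": 0.0031, "ax": 0.02, "ay": -4.97, "az": -0.73}, {"fingers": -1, "x": 0.0052, "y": 0.0003, "z": 0.0026, "ax": 0.02, "ay": -4.97, "az": -0.73}, {"fingers": -1, "x": 0.0054, "y": 0.0004, "z": 0.0022, "ax": 0.02, "ay": -4.97, "az": -0.73}, {"fingers":
[... 422 characters left out ...]
"ax": 0.02, "ay": -4.97, "az": -0.73}, {"fingers": -1, "x": 0.0057, "y": 0.0008, "z": -0.0008, "ax": 0.02, "ay": -4.97, "az": -0.73}, {"fingers": -1, "x": 0.0056, "y": 0.0009, "z": -0.0013, "ax": 0.02, "ay": -4.97, "az": -0.72}, {"fingers": -1, "x": 0.0055, "y": 0.001, "z": -0.0017, "ax": 0.02, "ay": -4.97, "az": -0.73}, {"fingers": -1, "x": 0.0053, "y": 0.001, "z": -0.0022, "ax": 0.02, "ay": -4.97, "az": -0.72}, {"fingers": -1, "x": 0.005, "y": 0.0011, "z": -0.0027, "ax": 0.01, "ay": -4.97, "az": -0.73}, {"fingers": -1, "x": 0.0048, "y": 0.0012, "z": -0.0031, "ax": 0.02, "ay": -4.98, "az": -0.72}, {"fingers": -1, "x": 0.0045, "y": 0.0012, "z": -0.0034, "ax": 0.01, "ay": -4.97, "az": -0.73}]
```

Call:
arm_command([
  {"fingers": -1, "x": 0.004, "y": 0, "z": 0.0045, "ax": 0, "ay": -5, "az": -0.7},
  {"fingers": -1, "x": 0.0045, "y": 0, "z": 0.004, "ax": 0, "ay": -5, "az": -0.7},
  {"fingers": -1, "x": 0.0045, "y": 0, "z": 0.0035, "ax": 0, "ay": -5, "az": -0.7},
  {"fingers": -1, "x": 0.005, "y": 0.0005, "z": 0.003, "ax": 0, "ay": -5, "az": -0.7},
  {"fingers": -1, "x": 0.005, "y": 0.0005, "z": 0.0025, "ax": 0, "ay": -5, "az": -0.7},
  {"fingers": -1, "x": 0.0055, "y": 0.0005, "z": 0.002, "ax": 0, "ay": -5, "az": -0.7},
  {"fingers": -1, "x": 0.0055, "y": 0.0005, "z": 0.0015, "ax": 0, "ay": -5, "az": -0.7},
  {"fingers": -1, "x": 0.0055, "y": 0.0005, "z": 0.001, "ax": 0, "ay": -5, "az": -0.7},
  {"fingers": -1, "x": 0.006, "y": 0.0005, "z": 0.0005, "ax": 0, "ay": -5, "az": -0.7},
  {"fingers": -1, "x": 0.006, "y": 0.0005, "z": 0, "ax": 0, "ay": -5, "az": -0.7},
])

```text
clock: 15.15
tcp_pos: [0.543, -0.0138, 0.2504]
orientation: [1.644, 2.553, -0.02]
contact_force: [0.6, 0.2, -1.6]
grip_width: 0.0418
gripper_force: 40.6
```

Run:
```python
from st import *
qq=R.from_rotvec(o["orientation"]); print("axis",qq.apply(bt).round(3))
plan(o,[(*inv(130,np.array([.53,.06,.25])),9)],-1)
```

```text
{'clock': np.float64(15.15), 'joints': array([ 0.184,  0.246, -0.371,  1.909,  0.21 ,  0.945,  0.134]), 'tcp_pos': array([ 0.543, -0.014,  0.25 ]), 'orientation': array([ 1.644,  2.553, -0.02 ]), 'contact_force': array([ 0.586,  0.186, -1.556]), 'moment': array([ 0.073,  0.09 , -0.065]), 'gripper_force': np.float64(40.552), 'grip_width': np.float64(0.042)}
th 1.6065177166167315 r 0.2185202487029571 lat -0.2859415383447771 al 4.314723748831139
axis [-0.233  0.593 -0.771]
#end err [0. 0. 0.] [-0.  0.  0.]
[{"fingers": -1, "x": 0.008, "y": 0.0021, "z": -0.0006, "ax": -0.48, "ay": -4.32, "az": -1.71}, {"fingers": -1, "x": 0.0079, "y": 0.0023, "z": -0.0012, "ax": -0.48, "ay": -4.32, "az": -1.71}, {"fingers": -1, "x": 0.0077, "y": 0.0026, "z": -0.0018, "ax": -0.48, "ay": -4.32, "az": -1.71}, {"fingers": -1, "x": 0.0075, "y": 0.0028, "z": -0.0023, "ax": -0.48, "ay": -4.32, "az": -1.7}, {"fingers": -1, "x": 0.0072, "y": 0.0031, "z": -0.0029, "ax": -0.48, "ay": -4.33, "az": -1.71}, {"fingers": -1, "x": 0.0069, "y": 0.0033, "z": -0.0034, "ax": -0.48, "ay": -4.32, "az": -1.7}, {"fingers": -1, "x": 0.0065, "y": 0.0035, "z": -0.0038, "ax": -0.48, "ay": -4.33, "az": -1.71}, {"fingers": -1, "x": 0.006, "y": 0.0038, "z": -0.0043, "ax": -0.48, "ay": -4.32, "az": -1.7}, {"fingers": -1, "x": 0.0056, "y": 0.0039, "z": -0.0047, "ax": -0.47, "ay": -4.33, "az": -1.71}]
```

Call:
arm_command([
  {"fingers": -1, "x": 0.008, "y": 0.002, "z": -0.0005, "ax": -0.5, "ay": -4.3, "az": -1.7},
  {"fingers": -1, "x": 0.008, "y": 0.0025, "z": -0.001, "ax": -0.5, "ay": -4.3, "az": -1.7},
  {"fingers": -1, "x": 0.0075, "y": 0.0025, "z": -0.002, "ax": -0.5, "ay": -4.3, "az": -1.7},
  {"fingers": -1, "x": 0.0075, "y": 0.003, "z": -0.0025, "ax": -0.5, "ay": -4.3, "az": -1.7},
  {"fingers": -1, "x": 0.007, "y": 0.003, "z": -0.003, "ax": -0.5, "ay": -4.3, "az": -1.7},
  {"fingers": -1, "x": 0.007, "y": 0.0035, "z": -0.0035, "ax": -0.5, "ay": -4.3, "az": -1.7},
  {"fingers": -1, "x": 0.0065, "y": 0.0035, "z": -0.004, "ax": -0.5, "ay": -4.3, "az": -1.7},
  {"fingers": -1, "x": 0.006, "y": 0.004, "z": -0.0045, "ax": -0.5, "ay": -4.3, "az": -1.7},
  {"fingers": -1, "x": 0.0055, "y": 0.004, "z": -0.0045, "ax": -0.5, "ay": -4.3, "az": -1.7},
])

```text
clock: 15.9
tcp_pos: [0.5303, 0.0607, 0.2508]
orientation: [1.015, 2.175, -0.41]
contact_force: [-0.4, -0.7, -2.0]
grip_width: 0.0414
gripper_force: 40.6
```

Run:
```python
from st import *
qq=R.from_rotvec(o["orientation"]); print("axis",qq.apply(bt).round(3))
plan(o,[(*inv(150,np.array([.51,.16,.26])),9)],-1)
```

```text
{'clock': np.float64(15.9), 'joints': array([-0.312,  0.256, -0.399,  2.138,  1.053,  1.09 , -0.68 ]), 'tcp_pos': array([0.53 , 0.061, 0.251]), 'orientation': array([ 1.015,  2.175, -0.41 ]), 'contact_force': array([-0.387, -0.691, -1.973]), 'moment': array([ 0.671,  0.641, -0.056]), 'gripper_force': np.float64(40.577), 'grip_width': np.float64(0.041)}
th 1.577210748786914 r 0.21876911361709664 lat -0.21062804130905696 al 30.004100005923593
axis [ 0.001  0.007 -1.   ]
#end err [-0.      0.0001  0.    ] [ 0.  0. -0.]
[{"fingers": -1, "x": 0.0063, "y": 0.0054, "z": -0.0077, "ax": -1.53, "ay": -0.02, "az": -1.59}, {"fingers": -1, "x": 0.0062, "y": 0.0058, "z": -0.0075, "ax": -1.53, "ay": -0.02, "az": -1.59}, {"fingers": -1, "x": 0.006, "y": 0.0061, "z": -0.0074, "ax": -1.54, "ay": -0.02, "az": -1.59}, {"fingers": -1, "x": 0.0058, "y": 0.0065, "z": -0.0072, "ax": -1.53, "ay": -0.02, "az": -1.59}, {"fingers": -1, "x": 0.0056, "y": 0.0068, "z": -0.007, "ax": -1.54, "ay": -0.02, "az": -1.59}, {"fingers": -1, "x": 0.0054, "y": 0.0072, "z": -0.0068, "ax": -1.53, "ay": -0.02, "az": -1.59}, {"fingers": -1, "x": 0.0053, "y": 0.0075, "z": -0.0067, "ax": -1.54, "ay": -0.03, "az": -1.59}, {"fingers": -1, "x": 0.005, "y": 0.0078, "z": -0.0064, "ax": -1.53, "ay": -0.02, "az": -1.6}, {"fingers": -1, "x": 0.0048, "y": 0.0081, "z": -0.0062, "ax": -1.54, "ay": -0.03, "az": -1.59}]
```

Run:
```python
from st import *
p=H.copy(); p[2]=.25
plan(o,[(*inv(150,p),19)],-1)
```

```text
{'clock': np.float64(15.9), 'joints': array([-0.312,  0.256, -0.399,  2.138,  1.053,  1.09 , -0.68 ]), 'tcp_pos': array([0.53 , 0.061, 0.251]), 'orientation': array([ 1.015,  2.175, -0.41 ]), 'contact_force': array([-0.387, -0.691, -1.973]), 'moment': array([ 0.671,  0.641, -0.056]), 'gripper_force': np.float64(40.577), 'grip_width': np.float64(0.041)}
th 1.577210748786914 r 0.21876911361709664 lat -0.21062804130905696 al 30.004100005923593
#end err [-0.      0.      0.0001] [ 0. -0. -0.]
[{"fingers": -1, "x": 0.0065, "y": 0.0063, "z": -0.0063, "ax": -0.73, "ay": -0.01, "az": -0.75}, {"fingers": -1, "x": 0.0064, "y": 0.0065, "z": -0.0063, "ax": -0.73, "ay": -0.01, "az": -0.75}, {"fingers": -1, "x": 0.0063, "y": 0.0067, "z": -0.0062, "ax": -0.73, "ay": -0.01, "az": -0.75}, {"fingers": -1, "x": 0.0063, "y": 0.0068, "z": -0.0061, "ax": -0.73, "ay": -0.01, "az": -0.75}, {"fingers": -1, "x": 0.0062, "y": 0.007, "z": -0.006, "ax": -0.73, "ay": -0.01, "az": -0.75}, {"fingers": -1, "x": 0.0061, "y": 0.0072, "z": -0.0059, "ax": -0.73, "ay": -0.01, "az": -0.76}, {"fingers": -1, "x": 0.006, "y"
[... 511 characters left out ...]
0.72, "ay": -0.01, "az": -0.76}, {"fingers": -1, "x": 0.0053, "y": 0.0082, "z": -0.0053, "ax": -0.73, "ay": -0.01, "az": -0.75}, {"fingers": -1, "x": 0.0052, "y": 0.0083, "z": -0.0051, "ax": -0.72, "ay": -0.01, "az": -0.76}, {"fingers": -1, "x": 0.0051, "y": 0.0084, "z": -0.005, "ax": -0.73, "ay": -0.01, "az": -0.75}, {"fingers": -1, "x": 0.005, "y": 0.0086, "z": -0.005, "ax": -0.72, "ay": -0.01, "az": -0.76}, {"fingers": -1, "x": 0.0049, "y": 0.0087, "z": -0.0048, "ax": -0.73, "ay": -0.01, "az": -0.75}, {"fingers": -1, "x": 0.0048, "y": 0.0088, "z": -0.0047, "ax": -0.72, "ay": -0.01, "az": -0.76}, {"fingers": -1, "x": 0.0048, "y": 0.009, "z": -0.0046, "ax": -0.73, "ay": -0.01, "az": -0.75}]
```

Call:
arm_command([
  {"fingers": -1, "x": 0.0065, "y": 0.0065, "z": -0.0065, "ax": -0.7, "ay": 0, "az": -0.8},
  {"fingers": -1, "x": 0.0065, "y": 0.0065, "z": -0.0065, "ax": -0.7, "ay": 0, "az": -0.7},
  {"fingers": -1, "x": 0.0065, "y": 0.0065, "z": -0.006, "ax": -0.7, "ay": 0, "az": -0.8},
  {"fingers": -1, "x": 0.0065, "y": 0.007, "z": -0.006, "ax": -0.8, "ay": 0, "az": -0.7},
  {"fingers": -1, "x": 0.006, "y": 0.007, "z": -0.006, "ax": -0.7, "ay": 0, "az": -0.8},
  {"fingers": -1, "x": 0.006, "y": 0.007, "z": -0.006, "ax": -0.7, "ay": 0, "az": -0.7},
  {"fingers": -1, "x": 0.006, "y": 0.0075, "z": -0.006, "ax": -0.7, "ay": 0, "az": -0.8},
  {"fingers": -1, "x": 0.006, "y": 0.0075, "z": -0.0055, "ax": -0.8, "ay": 0, "az": -0.7},
  {"fingers": -1, "x": 0.006, "y": 0.0075, "z": -0.0055, "ax": -0.7, "ay": 0, "az": -0.8},
  {"fingers": -1, "x": 0.0055, "y": 0.0075, "z": -0.0055, "ax": -0.7, "ay": 0, "az": -0.7},
])

```text
clock: 16.73
tcp_pos: [0.5203, 0.1705, 0.2479]
orientation: [0.807, 2.25, -0.332]
contact_force: [0.6, 0.1, -1.7]
grip_width: 0.042
gripper_force: 40.6
```

Call:
arm_command([
  {"fingers": -1, "x": 0.0055, "y": 0.008, "z": -0.0055, "ax": -0.7, "ay": 0, "az": -0.8},
  {"fingers": -1, "x": 0.0055, "y": 0.008, "z": -0.0055, "ax": -0.7, "ay": 0, "az": -0.7},
  {"fingers": -1, "x": 0.0055, "y": 0.008, "z": -0.005, "ax": -0.8, "ay": 0, "az": -0.8},
  {"fingers": -1, "x": 0.005, "y": 0.0085, "z": -0.005, "ax": -0.7, "ay": 0, "az": -0.7},
  {"fingers": -1, "x": 0.005, "y": 0.0085, "z": -0.005, "ax": -0.7, "ay": 0, "az": -0.8},
  {"fingers": -1, "x": 0.005, "y": 0.0085, "z": -0.005, "ax": -0.7, "ay": 0, "az": -0.7},
  {"fingers": -1, "x": 0.005, "y": 0.0085, "z": -0.005, "ax": -0.8, "ay": 0, "az": -0.8},
  {"fingers": -1, "x": 0.005, "y": 0.009, "z": -0.0045, "ax": -0.7, "ay": 0, "az": -0.7},
  {"fingers": -1, "x": 0, "y": 0, "z": 0, "ax": 0, "ay": 0, "az": 0},
  {"fingers": -1, "x": 0, "y": 0, "z": 0, "ax": 0, "ay": 0, "az": 0},
])

```text
clock: 17.57
tcp_pos: [0.5126, 0.2584, 0.2476]
orientation: [0.64, 2.294, -0.264]
contact_force: [-0.3, 0.0, -1.0]
grip_width: 0.0418
gripper_force: 40.6
```

Run:
```python
from st import *
qq=R.from_rotvec(o["orientation"]); print("axis",qq.apply(bt).round(3))
p=H.copy(); p[2]=.235
plan(o,[(*inv(150,p),5)],-1)
```

```text
{'clock': np.float64(17.567), 'joints': array([-0.523,  0.349, -0.534,  2.037,  1.094,  1.158, -0.667]), 'tcp_pos': array([0.513, 0.258, 0.248]), 'orientation': array([ 0.64 ,  2.294, -0.264]), 'contact_force': array([-0.298,  0.038, -0.956]), 'moment': array([ 0.458,  0.877, -0.008]), 'gripper_force': np.float64(40.594), 'grip_width': np.float64(0.042)}
th 1.57227652888233 r 0.21555908962252662 lat -0.012197322038079243 al 38.41280608348388
axis [-0.009  0.003 -1.   ]
#end err [-0.0001 -0.     -0.    ] [-0. -0.  0.]
[{"fingers": -1, "x": 0.0028, "y": 0.0019, "z": 0.0007, "ax": -0.19, "ay": -0.1, "az": -0.16}, {"fingers": -1, "x": 0.0028, "y": 0.002, "z": 0.0008, "ax": -0.19, "ay": -0.11, "az": -0.15}, {"fingers": -1, "x": 0.0028, "y": 0.0019, "z": 0.0007, "ax": -0.19, "ay": -0.1, "az": -0.16}, {"fingers": -1, "x": 0.0028, "y": 0.002, "z": 0.0008, "ax": -0.19, "ay": -0.11, "az": -0.15}, {"fingers": -1, "x": 0.0028, "y": 0.002, "z": 0.0008, "ax": -0.18, "ay": -0.1, "az": -0.16}]
```

Call:
arm_command([
  {"fingers": -1, "x": 0.003, "y": 0.002, "z": 0.0005, "ax": -0.2, "ay": -0.1, "az": -0.2},
  {"fingers": -1, "x": 0.003, "y": 0.002, "z": 0.0005, "ax": -0.2, "ay": -0.1, "az": -0.1},
  {"fingers": -1, "x": 0.003, "y": 0.002, "z": 0.001, "ax": -0.2, "ay": -0.1, "az": -0.2},
  {"fingers": -1, "x": 0.0025, "y": 0.002, "z": 0.001, "ax": -0.2, "ay": -0.1, "az": -0.1},
  {"fingers": -1, "x": 0.0025, "y": 0.002, "z": 0.001, "ax": -0.2, "ay": -0.1, "az": -0.2},
  {"fingers": -1, "x": 0, "y": 0, "z": 0, "ax": 0, "ay": 0, "az": 0},
  {"fingers": -1, "x": 0, "y": 0, "z": 0, "ax": 0, "ay": 0, "az": 0},
  {"fingers": -1, "x": 0, "y": 0, "z": 0, "ax": 0, "ay": 0, "az": 0},
])

```text
clock: 18.23
tcp_pos: [0.5118, 0.27, 0.235]
orientation: [0.614, 2.29, -0.254]
contact_force: [0.8, -0.7, -1.1]
grip_width: 0.0417
gripper_force: 40.6
```

Run:
```python
from st import *
import cv2
w=r.grab_frame("wrist"); g=r.grab_frame("scene"); np.savez("w7.npz",**w); np.savez("s7.npz",**g)
qq=R.from_rotvec(o["orientation"]); ax=qq.apply(bt);print("axis",ax.round(3), "pred mouth",o["tcp_pos"]+.087*ax)
h=np.zeros((600,800,3),np.uint8)
h[:600,:400]=cv2.resize(g["frame"][175:295,215:295],(400,600),interpolation=cv2.INTER_CUBIC)
h[:480,400:]=w["frame"][:,120:520]
cv2.imwrite("pics/m7.png",h[:,:,::-1])
for n,p in[("base",o["tcp_pos"]-.038*ax),("mouth",o["tcp_pos"]+.087*ax),("tip",H+.089*Z),("collar",H+.009*Z)]: print(n,((proj(g,p)-[215,175])*5).round(0),(proj(w,p)+[280,0]).round(0))
```

```text
{'clock': np.float64(18.233), 'joints': array([-0.544,  0.376, -0.534,  2.042,  1.128,  1.156, -0.704]), 'tcp_pos': array([0.512, 0.27 , 0.235]), 'orientation': array([ 0.614,  2.29 , -0.254]), 'contact_force': array([ 0.755, -0.682, -1.146]), 'moment': array([0.487, 0.805, 0.024]), 'gripper_force': np.float64(40.587), 'grip_width': np.float64(0.042)}
th 1.5732314650923913 r 0.2029852523049359 lat -0.000570269190165822 al 39.39086792221645
axis [ 0.  0. -1.] pred mouth [0.5118487  0.27001612 0.14798466]
base [ 149. -153.] [599. 428.]
mouth [170. 188.] [600. 156.]
tip [172. 256.] [601. 118.]
collar [184. 449.] [601.  32.]
```

View pics/m7.png

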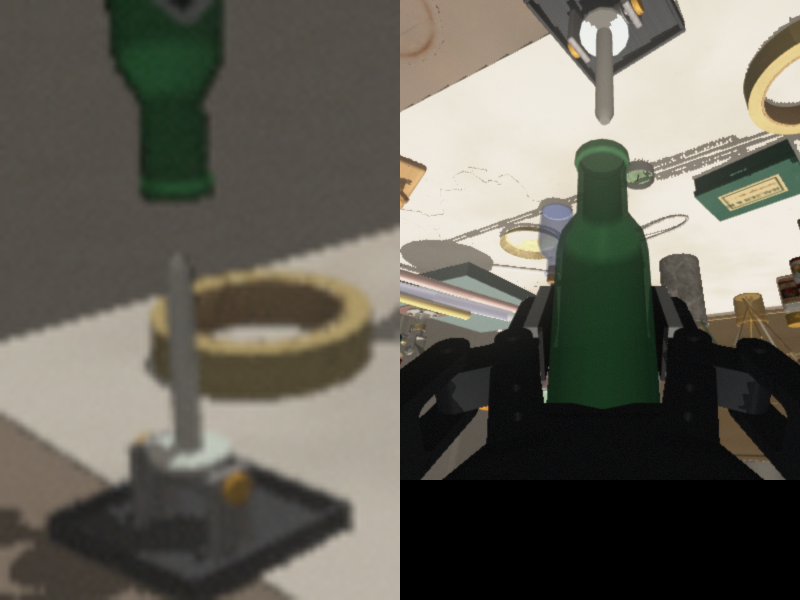

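The picture shows the bottle mouth right above the peg tip. In the scene crop the mouth is at (177,188) and the tip at (178,258). In the wrist crop the mouth is at (602,158) and the tip at (605,118), so about 1.3 mm along tool y remains. I'm lowering in stages with force checks.

Call:
arm_command([
  {"fingers": -1, "x": 0, "y": 0.001, "z": 0, "ax": 0, "ay": 0, "az": 0},
  {"fingers": -1, "x": 0.004, "y": 0.0005, "z": 0.004, "ax": 0, "ay": 0, "az": 0},
  {"fingers": -1, "x": 0.006, "y": 0, "z": 0.006, "ax": 0, "ay": 0, "az": 0},
  {"fingers": -1, "x": 0.006, "y": 0, "z": 0.006, "ax": 0, "ay": 0, "az": 0},
  {"fingers": -1, "x": 0.004, "y": 0, "z": 0.004, "ax": 0, "ay": 0, "az": 0},
  {"fingers": -1, "x": 0.003, "y": 0, "z": 0.003, "ax": 0, "ay": 0, "az": 0},
])

```text
clock: 18.83
tcp_pos: [0.5122, 0.2709, 0.201]
orientation: [0.613, 2.291, -0.255]
contact_force: [-0.3, 0.4, -1.6]
grip_width: 0.0415
gripper_force: 40.6
```

Call:
arm_command([
  {"fingers": -1, "x": 0.003, "y": 0, "z": 0.003, "ax": 0, "ay": 0, "az": 0},
  {"fingers": -1, "x": 0.003, "y": 0, "z": 0.003, "ax": 0, "ay": 0, "az": 0},
  {"fingers": -1, "x": 0.003, "y": 0, "z": 0.003, "ax": 0, "ay": 0, "az": 0},
])

```text
clock: 19.08
tcp_pos: [0.5126, 0.2714, 0.1893]
orientation: [0.614, 2.29, -0.253]
contact_force: [0.6, -1.1, -0.1]
grip_width: 0.0415
gripper_force: 40.6
```

Call:
arm_command([
  {"fingers": -1, "x": 0.003, "y": 0, "z": 0.003, "ax": 0, "ay": 0, "az": 0},
  {"fingers": -1, "x": 0.003, "y": 0, "z": 0.003, "ax": 0, "ay": 0, "az": 0},
  {"fingers": -1, "x": 0.003, "y": 0, "z": 0.003, "ax": 0, "ay": 0, "az": 0},
])

```text
clock: 19.33
tcp_pos: [0.5126, 0.2714, 0.1767]
orientation: [0.614, 2.29, -0.253]
contact_force: [-0.2, -0.8, -2.1]
grip_width: 0.0414
gripper_force: 40.6
```

Run:
```python
from st import *
qq=R.from_rotvec(o["orientation"]); ax=qq.apply(bt);print("axis",ax.round(3), "pred mouth",o["tcp_pos"]+.087*ax)
p=H+[.0005,.001,0]; p[2]=.138
plan(o,[(*inv(150.5,p),6)],-1)
```

```text
{'clock': np.float64(19.333), 'joints': array([-0.572,  0.474, -0.511,  2.075,  1.218,  1.126, -0.838]), 'tcp_pos': array([0.513, 0.271, 0.177]), 'orientation': array([ 0.614,  2.29 , -0.253]), 'contact_force': array([-0.159, -0.812, -2.063]), 'moment': array([0.418, 0.82 , 0.027]), 'gripper_force': np.float64(40.592), 'grip_width': np.float64(0.041)}
th 1.5800921102527867 r 0.14466519333396624 lat 0.0007890525044651718 al 39.398583548985876
axis [ 0.     0.001 -1.   ] pred mouth [0.51259212 0.27145946 0.08965897]
#end err [-0.     -0.     -0.0001] [0. 0. 0.]
[{"fingers": -1, "x": 0.0046, "y": -0.0001, "z": 0.0045, "ax": -0.05, "ay": 0.0, "az": -0.06}, {"fingers": -1, "x": 0.0046, "y": 0.0, "z": 0.0045, "ax": -0.05, "ay": 0.0, "az": -0.06}, {"fingers": -1, "x": 0.0047, "y": -0.0001, "z": 0.0045, "ax": -0.05, "ay": 0.0, "az": -0.06}, {"fingers": -1, "x": 0.0046, "y": 0.0, "z": 0.0044, "ax": -0.06, "ay": 0.0, "az": -0.07}, {"fingers": -1, "x": 0.0047, "y": -0.0001, "z": 0.0045, "ax": -0.05, "ay": 0.0, "az": -0.06}, {"fingers": -1, "x": 0.0046, "y": 0.0, "z": 0.0044, "ax": -0.06, "ay": -0.01, "az": -0.07}]
```

Call:
arm_command([
  {"fingers": -1, "x": 0.004, "y": 0, "z": 0.004, "ax": 0, "ay": 0, "az": 0},
  {"fingers": -1, "x": 0.004, "y": 0, "z": 0.004, "ax": 0, "ay": 0, "az": 0},
  {"fingers": -1, "x": 0.004, "y": 0, "z": 0.004, "ax": 0, "ay": 0, "az": 0},
  {"fingers": -1, "x": 0.004, "y": 0, "z": 0.004, "ax": 0, "ay": 0, "az": 0},
])

```text
clock: 19.67
tcp_pos: [0.5125, 0.2714, 0.1537]
orientation: [0.614, 2.29, -0.254]
contact_force: [-1.4, -0.1, -1.5]
grip_width: 0.0413
gripper_force: 40.6
```

Call:
arm_command([
  {"fingers": -1, "x": 0.003, "y": 0, "z": 0.003, "ax": 0, "ay": 0, "az": 0},
  {"fingers": -1, "x": 0.003, "y": 0, "z": 0.003, "ax": 0, "ay": 0, "az": 0},
  {"fingers": -1, "x": 0.003, "y": 0, "z": 0.003, "ax": 0, "ay": 0, "az": 0},
  {"fingers": -1, "x": 0, "y": 0, "z": 0, "ax": 0, "ay": 0, "az": 0},
  {"fingers": -1, "x": 0, "y": 0, "z": 0, "ax": 0, "ay": 0, "az": 0},
])

```text
clock: 20.08
tcp_pos: [0.5125, 0.2713, 0.1414]
orientation: [0.613, 2.29, -0.254]
contact_force: [-0.3, -0.5, -1.4]
grip_width: 0.0414
gripper_force: 40.6
```

Call:
arm_command([
  {"fingers": -1, "x": 0.0015, "y": 0, "z": 0.0015, "ax": 0, "ay": 0, "az": 0},
  {"fingers": -1, "x": 0.0015, "y": 0, "z": 0.0015, "ax": 0, "ay": 0, "az": 0},
  {"fingers": -1, "x": 0.0015, "y": 0, "z": 0.0015, "ax": 0, "ay": 0, "az": 0},
  {"fingers": -1, "x": 0, "y": 0, "z": 0, "ax": 0, "ay": 0, "az": 0},
])

```text
clock: 20.42
tcp_pos: [0.5124, 0.2713, 0.1349]
orientation: [0.614, 2.29, -0.254]
contact_force: [-0.1, -0.4, -2.0]
grip_width: 0.0416
gripper_force: 40.6
```

Call:
arm_command([
  {"fingers": -1, "x": 0.001, "y": 0, "z": 0.001, "ax": 0, "ay": 0, "az": 0},
  {"fingers": -1, "x": 0.001, "y": 0, "z": 0.001, "ax": 0, "ay": 0, "az": 0},
  {"fingers": -1, "x": 0, "y": 0, "z": 0, "ax": 0, "ay": 0, "az": 0},
])

```text
clock: 20.67
tcp_pos: [0.5125, 0.2713, 0.1322]
orientation: [0.614, 2.29, -0.254]
contact_force: [0.1, 0.0, -1.4]
grip_width: 0.0415
gripper_force: 40.6
```

Call:
arm_command([
  {"fingers": -1, "x": 0.001, "y": 0, "z": 0.001, "ax": 0, "ay": 0, "az": 0},
  {"fingers": -1, "x": 0, "y": 0, "z": 0, "ax": 0, "ay": 0, "az": 0},
])

```text
clock: 20.83
tcp_pos: [0.5125, 0.2714, 0.1308]
orientation: [0.614, 2.29, -0.254]
contact_force: [0.3, 0.1, -0.6]
grip_width: 0.042
gripper_force: 40.6
```

Call:
arm_command([
  {"fingers": -1, "x": 0.001, "y": 0, "z": 0.001, "ax": 0, "ay": 0, "az": 0},
  {"fingers": -1, "x": 0, "y": 0, "z": 0, "ax": 0, "ay": 0, "az": 0},
])

```text
clock: 21.0
tcp_pos: [0.5126, 0.2715, 0.1295]
orientation: [0.613, 2.29, -0.253]
contact_force: [0.5, 0.0, -0.8]
grip_width: 0.0417
gripper_force: 40.6
```

Call:
arm_command([
  {"fingers": -1, "x": 0.0005, "y": 0, "z": 0.0005, "ax": 0, "ay": 0, "az": 0},
  {"fingers": -1, "x": 0, "y": 0, "z": 0, "ax": 0, "ay": 0, "az": 0},
])

```text
clock: 21.17
tcp_pos: [0.5128, 0.2714, 0.1294]
orientation: [0.614, 2.289, -0.253]
contact_force: [-0.8, -1.0, 2.9]
grip_width: 0.0415
gripper_force: 40.8
```

Call:
arm_command([
  {"fingers": -1, "x": 0.0005, "y": 0, "z": 0.0005, "ax": 0, "ay": 0, "az": 0},
  {"fingers": -1, "x": 0, "y": 0, "z": 0, "ax": 0, "ay": 0, "az": 0},
])

```text
clock: 21.33
tcp_pos: [0.513, 0.2713, 0.1293]
orientation: [0.614, 2.288, -0.254]
contact_force: [-3.3, -0.5, 8.0]
grip_width: 0.0413
gripper_force: 41.1
```

Seated on the collar: contact starts at TCP z of about 0.129, as expected. I'm relieving the load and opening.

Call:
arm_command([
  {"fingers": -1, "x": -0.0005, "y": 0, "z": -0.0005, "ax": 0, "ay": 0, "az": 0},
  {"fingers": -0.03, "x": 0, "y": 0, "z": 0, "ax": 0, "ay": 0, "az": 0},
  {"fingers": 0.05, "x": 0, "y": 0, "z": 0, "ax": 0, "ay": 0, "az": 0},
  {"fingers": 0.1, "x": 0, "y": 0, "z": 0, "ax": 0, "ay": 0, "az": 0},
  {"fingers": 0.3, "x": 0, "y": 0, "z": 0, "ax": 0, "ay": 0, "az": 0},
  {"fingers": 0.6, "x": 0, "y": 0, "z": 0, "ax": 0, "ay": 0, "az": 0},
  {"fingers": 0.8, "x": 0, "y": 0, "z": 0, "ax": 0, "ay": 0, "az": 0},
], grip_force=20)

```text
clock: 21.92
tcp_pos: [0.5125, 0.2714, 0.1287]
orientation: [0.614, 2.29, -0.254]
contact_force: [-0.3, -0.5, 0.2]
grip_width: 0.0764
gripper_force: 0.0
```

Run:
```python
from st import *
w=r.grab_frame("wrist")["frame"][:,:,:].astype(int)
m=(w[...,1]-np.maximum(w[...,0],w[...,2]))>15
for v in(140,200,250,300,350,390):
    u=np.flatnonzero(m[v,200:440]); print(v,(u.min()+200,u.max()+200,len(u)) if len(u) else None)
```

```text
{'clock': np.float64(21.917), 'joints': array([-0.594,  0.559, -0.489,  2.094,  1.294,  1.107, -0.948]), 'tcp_pos': array([0.512, 0.271, 0.129]), 'orientation': array([ 0.614,  2.29 , -0.254]), 'contact_force': array([-0.272, -0.464,  0.248]), 'moment': array([0.396, 0.624, 0.026]), 'gripper_force': np.float64(0.0), 'grip_width': np.float64(0.076)}
th 1.5836556172677658 r 0.0967033698083866 lat 0.0007860851980849906 al 39.372787163589194
140 None
200 (np.int64(308), np.int64(345), 33)
250 (np.int64(284), np.int64(365), 82)
300 (np.int64(284), np.int64(370), 87)
350 (np.int64(273), np.int64(374), 102)
390 (np.int64(268), np.int64(376), 109)
```

Call:
arm_command([
  {"fingers": 1, "x": 0, "y": 0, "z": -0.006, "ax": 0, "ay": 0, "az": 0},
  {"fingers": 1, "x": 0, "y": 0, "z": -0.012, "ax": 0, "ay": 0, "az": 0},
  {"fingers": 1, "x": 0, "y": 0, "z": -0.016, "ax": 0, "ay": 0, "az": 0},
  {"fingers": 1, "x": 0, "y": 0, "z": -0.016, "ax": 0, "ay": 0, "az": 0},
  {"fingers": 1, "x": 0, "y": 0, "z": -0.016, "ax": 0, "ay": 0, "az": 0},
  {"fingers": 1, "x": 0, "y": 0, "z": -0.016, "ax": 0, "ay": 0, "az": 0},
  {"fingers": 1, "x": 0, "y": 0, "z": -0.016, "ax": 0, "ay": 0, "az": 0},
  {"fingers": 1, "x": 0, "y": 0, "z": 0, "ax": 0, "ay": 0, "az": 0},
  {"fingers": 1, "x": 0, "y": 0, "z": 0, "ax": 0, "ay": 0, "az": 0},
  {"fingers": 1, "x": 0, "y": 0, "z": 0, "ax": 0, "ay": 0, "az": 0},
])

```text
clock: 22.8
tcp_pos: [0.4526, 0.3056, 0.1981]
orientation: [0.614, 2.29, -0.254]
contact_force: [1.1, 0.5, 0.4]
grip_width: 0.0858
gripper_force: 0.0
```

Run:
```python
from st import *
g=r.grab_frame("scene"); w=g["frame"].astype(int)
m=(w[...,1]-np.maximum(w[...,0],w[...,2]))>12
for v in range(165,275,8):
    u=np.flatnonzero(m[v,200:300]); print(v,(u.min()+200,u.max()+200) if len(u) else None)
for d in(.009,.08,.134): print(d,proj(g,H+d*Z).round(1))
print(r.get_obs()["qvel"].round(3))
```

```text
{'clock': np.float64(22.8), 'joints': array([-0.658,  0.437, -0.571,  2.079,  1.117,  1.218, -0.87 ]), 'tcp_pos': array([0.453, 0.306, 0.198]), 'orientation': array([ 0.614,  2.29 , -0.254]), 'contact_force': array([1.118, 0.475, 0.442]), 'moment': array([ 0.365,  0.649, -0.011]), 'gripper_force': np.float64(0.0), 'grip_width': np.float64(0.086)}
th 1.2482009376008227 r 0.17514746925432484 lat 0.0398747173318839 al 39.40083861062958
165 None
173 None
181 None
189 None
197 None
205 (np.int64(239), np.int64(259))
213 (np.int64(240), np.int64(260))
221 (np.int64(241), np.int64(259))
229 (np.int64(241), np.int64(260))
237 (np.int64(242), np.int64(261))
245 (np.int64(245), np.int64(258))
253 (np.int64(247), np.int64(257))
261 (np.int64(247), np.int64(259))
269 None
0.009 [251.9 264.7]
0.08 [249.8 230.7]
0.134 [248.1 203.2]
[ 0.005  0.006  0.003  0.001 -0.     0.     0.001]
```

The scene mask shows the bottle vertical on the collar: lip at row ~264, centre column ~252, clear of the gripper.

```bash
python3 -c "
from bench import r
print(r.hand_in())"
```

```text
the job is handed in; nothing more can be done
None
```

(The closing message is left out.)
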